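# Unpile the slab glass and lay out the panel

### The arm

A 7-joint arm with a two-finger parallel gripper is mounted at the origin on the work surface. World frame = base frame: x ahead of the robot, y to its left, z up, the work surface at z = 0. Lengths are in m, angles in rad, forces in N, time in s.
With the tool pointing down it reaches from about 0.4 to 0.85 m from the base axis. Payload 4.5 kg.
Tool frame: the origin (TCP) lies midway between the tips of the shut fingers; the grasp point (between the pads) lies r.grip_point_offset behind it (r.grip_point_offset is the distance from the TCP to the grasp point, in m); z points along the fingers, y is the line along which they close (so a half turn about z gives the same grasp; the last joint's range is limited). The gripper opens to 88 mm and grips with 3 to 60 N. Pads are 18 mm wide; open, the fingers measure 123 mm over their backs; the gripper's body (75 mm by 187 mm) begins 45 mm behind the grasp point.
Start: joints at [-1.237, 0.689, -0.195, 1.565, 0.157, 0.902, -0.215], TCP at [0.185, 0.597, 0.239] pointing down, gripper open.
Joint ranges: [-3.01, 3.01], [-0.46, 2.08], [-1.47, 1.51], [0.13, 2.56], [-1, 4.14], [0.04, 2.09], [-2.66, 2.66]. Speed limits (rad/s): [2.57, 2.57, 3.14, 3.14, 3.14, 3.14, 3.14].

### API

Orientations are given as a unit quaternion [x, y, z, w].
In Python, from plant import r gives the robot as it stands.
- The arm moves only by the shell command python3 -m jog 'ROWS' [FORCE]. ROWS is JSON, a list of rows, each an object of numbers: "wx", "wy", "wz": the turn, a rotation vector about the world's x, y, z as a fraction of full scale; "dx", "dy", "dz": the shift along the world's x, y, z as a fraction of full scale; "hand": the closure, from 0 (fully open) to 1 (shut). In form: [{"wx": .., "wy": .., "wz": .., "dx": .., "dy": .., "dz": .., "hand": ..}, ...]. A call has 1 to 5 rows; each row shifts and turns the commanded pose from where the row before left it; what a row does not reach is not made up. Full scale, the value 1, is 0.25 m for a shift and 2 rad for a turn. A row lasts 1/12 s, in which the tool goes at most 41.7 mm and 7.16 degrees, less where a joint would pass 70% of its speed; a pose out of reach is approached as far as the arm can. A call with a number of a shift or a turn outside -1 to 1 is refused whole. A call with a gripper value outside its range is refused whole. The fingers move at their own pace and stop on an object; FORCE is the grip in N (left out, the last holds). Time passes only in rows, so rows that do not move let the fingers close. It gives the time, the measured TCP pose, the force, the opening and the grip force at its end, in the units of the state.
- r.get_state(): the state, without advancing time (a new reading comes with each control period).
- r.snapshot(name): name is "scene" or "top" or "wrist"; returns the picture (384x512x3 uint8, red, green, blue); there is no depth.
- r.camera_info(name): a dict with "mtx" (3x3 intrinsics, pixels), "k1" (the pictures are not rectified: a ray, as slopes to the right and down, at radius r is drawn at 1 + k1 r^2 times it, then the intrinsics apply), "R" (3x3) and "t" (3): a world point X has camera coordinates R X + t. Camera axes: x right, y down, z forward; pixel columns grow to the right and rows downward; lengths in m; the calibration is good to about 2 mm. A picture is of the moment at which its call begins: read the wrist's pose just before it. camera_info takes no time and is no camera call; for the wrist camera it gives the pose at the moment of the call.
- r.finish_job(): hands the job in; it is judged then, once.
Trained networks look in the newest picture that a camera, given by its name, has taken for a name from the list of things; names that differ only in an ending like _2 or _b are one class to them, and where a whole thing is asked for, a point or a joint stands for the part that bears it (a point fixed in the world has none). Each returns a list of dicts, best first, with "p" (0 to 1); they miss things now and then, are a little off and sometimes report something else, mostly with a low value. They report only what shows in the picture. A call takes as long as a camera call.
- r.search_frame(camera, query): "bbox" ([left, top, right, bottom] in pixels, round what is visible of it).
- r.masks_of(camera, query): "region" (384x512 bool, what is visible of it) and "bbox" ([left, top, right, bottom] in pixels, round what is visible of it).
The state is a dict: "clock": time; "q": joint angles; "qd": joint speeds; "joint_torque": joint torques, N m; "tool_pos": TCP position; "eef_rot": TCP orientation; "contact_force": force on the tool from outside, world axes, zero at the start; "moment": the same for the moment, N m; "opening": opening from 0.0 (shut) to 1.0 (fully open); "finger_force": force on a finger pad.
Only numpy, scipy, OpenCV 4.12 (cv2) and the standard library are available. Lean on these libraries where they do the work, as an engineer would, in place of code of your own. Each camera call takes 0.05 s, during which the arm holds its last target. There are 200 camera calls.

### The job

Take the crossed pile of cut slab glass apart and lay each piece flat on the outline of its own colour and shape on the paper in the wooden casting form, centred on it and with the long pieces turned to match it. The plain violet bar is not in the drawing: lay it flat on the floor of the white offcut tray. It is glass, so do not drop or tip the pieces, and leave everything released and still.

Things in the scene. Friction and masses are not known exactly. Their poses are not given: they have to be found in the camera images.
- amber: amber (yellow-orange) slab-glass octagon, 58 mm across flats, 22 mm thick, 0.15 kg. Origin: centre of the underside; z up; flats face x, y and the diagonals between. On top of the pile, lying across the gap between the ruby and violet bars
- ruby: ruby red slab-glass bar with clipped corners, 110 x 38 mm, 0.22 kg, 22 mm thick. Origin: centre of the underside; z up, x along its length, y across (grasp across y). Same after a half turn. Second layer of the pile, beside the violet bar, 30 mm between them
- violet: pale violet plain rectangular slab-glass bar, 104 x 38 mm, 0.22 kg, 22 mm thick. Origin: centre of the underside; z up, x along its length, y across (grasp across y). Same after a half turn. Second layer of the pile, beside the ruby bar; it has no outline
- blue: cobalt blue slab-glass parallelogram, 44 mm across its long edges (106 mm each), 130 mm tip to tip, 0.26 kg, 22 mm thick. Origin: centre of the underside; z up, x along its length, y across (grasp across y). Same after a half turn. Bottom layer of the pile, beside the green piece, 36 mm between them, crosswise under the bars
- green: green slab-glass leaf: hexagon 130 mm point to point, 44 mm across, straight parallel sides 60 mm long at mid-length, 0.23 kg, 22 mm thick. Origin: centre of the underside; z up, x along its length, y across (grasp across y). Same after a half turn. Bottom layer of the pile, beside the blue piece. The pile stands on a 12 mm high, 150 x 140 mm carrying board
- blue_outline: parallelogram outline, black line filled pale blue, on the paper in the wooden casting form; exact size and shape of the blue piece. Fixed. Origin: its centre, on the paper, 4 mm above the bench; x along its length, y across, z up. The form is a fixed frame of 350 x 228 mm, its battens 16 mm wide and 19 mm high above the bench
- green_outline: leaf-shaped hexagon outline, black line filled pale green, on the paper in the wooden casting form; exact size and shape of the green piece. Fixed. Origin: its centre, on the paper, 4 mm above the bench; x along its length, y across, z up. Outlines lie in two rows about 90 mm apart across their lengths
- ruby_outline: clipped-corner bar outline, black line filled pale red, on the paper in the wooden casting form; exact size and shape of the ruby piece. Fixed. Origin: its centre, on the paper, 4 mm above the bench; x along its length, y across, z up. 
- amber_outline: octagon outline, black line filled pale amber, on the paper in the wooden casting form; exact size and shape of the amber piece. Fixed. Origin: its centre, on the paper, 4 mm above the bench; x along its length, y across, z up. 
- tray: white open offcut tray, 180 x 130 mm (rim 184 x 138), walls 4 mm thick, 31 mm high, floor 4 mm above the bench; 3 mm thin glass shards are stuck along its +x end (x over 58 mm), the rest of the floor is empty. Fixed. Origin: centre of its underside; x along its length, z up. Pile and tray stand left and right of the form, either way round

How it is judged:
By the outcome, as a careful person would: the job done as asked, in the order asked, and still so for the second after the job is handed in, with the robot touching nothing.
It also fails if it takes over 128 s, if anything falls off the work surface, if the arm or the gripper's body presses on something with over 40 N, if the wrist force passes 120 N, or if a joint passes its speed limit or range.

## Working session

There is one attempt and no reset: what is moved stays moved. The work goes in short steps, Python scripts to look and compute and a shell command to move; the robot and the scene stay as the last step left them, time stands still between calls to the robot, and variables do not carry over. Pictures are saved under pics/ and viewed, at most 14 in all, crops included, and the job is handed in when it is done.

```bash
mkdir -p pics; ls
python3 - <<'E'
from plant import r
import cv2,numpy as np
s=r.get_state();print(s['clock'],s['tool_pos'],s['eef_rot'],s['opening'],r.grip_point_offset)
for n in("top","scene"):
    im=r.snapshot(n);cv2.imwrite(f'pics/{n}0.png',im[:,:,::-1])
    c=r.camera_info(n);print(n,c)
E
```

```text
pics
0.0 [0.18441821 0.59650764 0.23791312] [ 1.49274914e-01  9.88795309e-01 -9.12876465e-04 -6.72326421e-05] 1.0003853449695255 0.0187
top {'mtx': array([[370.73863206,   0.        , 253.67962186],
       [  0.        , 370.73863206, 186.81588604],
       [  0.        ,   0.        ,   1.        ]]), 'k1': -0.005017681480753894, 'R': array([[-0.01944884, -0.99980624, -0.00303635],
       [-0.99822854,  0.01958876, -0.05617885],
       [ 0.05622744,  0.00193836, -0.9984161 ]]), 't': array([0.00974767, 0.52265704, 1.13696808])}
scene {'mtx': array([[441.12321554,   0.        , 248.66816822],
       [  0.        , 441.12321554, 195.51714732],
       [  0.        ,   0.        ,   1.        ]]), 'k1': -0.031905788124574605, 'R': array([[-6.69938920e-01,  7.42416147e-01, -3.30643604e-04],
       [ 5.80999545e-01,  5.24003000e-01, -6.22784380e-01],
       [-4.62191921e-01, -4.17419599e-01, -7.82393447e-01]]), 't': array([ 0.38422174, -0.27586337,  1.58144507])}
```

```bash
python3 -c "
import cv2
a=cv2.imread('pics/top0.png');cv2.imwrite('pics/top0b.png',cv2.resize(a,(800,600),interpolation=cv2.INTER_CUBIC))"
```

```text
(no output)
```

View pics/top0b.png

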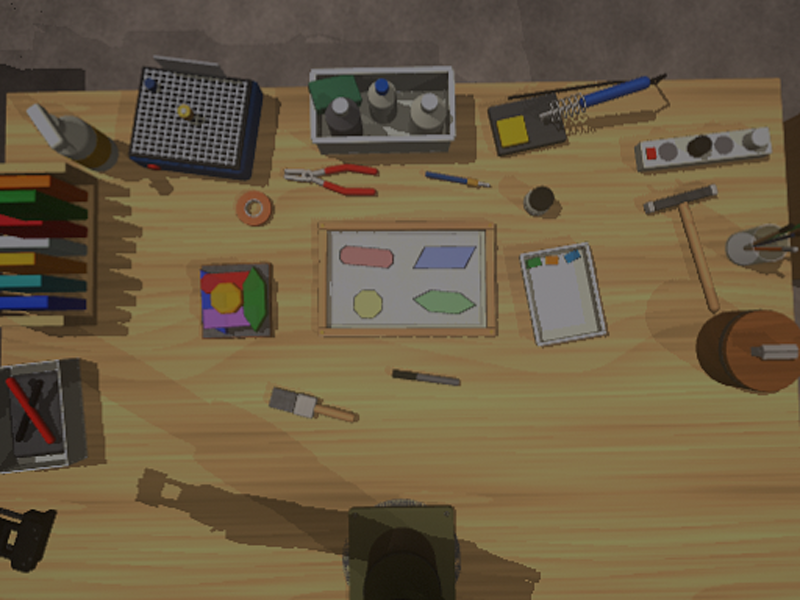

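View pics/scene0.png

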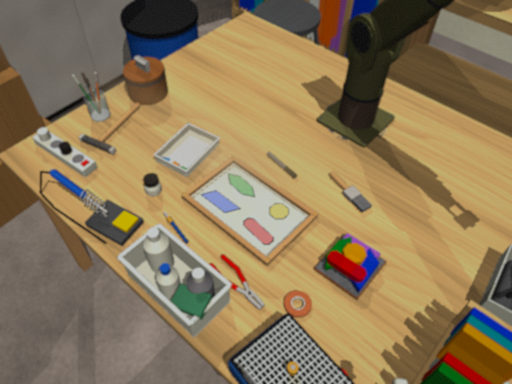

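The top view (800x600) shows the pile at about (235,298), with the amber octagon at (226,298). The outlines are ruby (366,257), blue (445,257), amber (367,303) and green (444,301). The tray is at (563,293), with its shards at the far end (top). The scene view shows the same layout.

```bash
cat > h.py <<'E'
from plant import r
import cv2,numpy as np
from scipy.spatial.transform import Rotation as Ro
def unproj(uv,z,c):
    uv=np.atleast_2d(np.float64(uv));m=c['mtx']
    d=(uv-[m[0,2],m[1,2]])/m[0,0]; s=d.copy()
    for _ in range(8): s=d/(1+c['k1']*(s**2).sum(1,keepdims=True))
    rays=np.c_[s,np.ones(len(s))]@c['R']; o=-c['R'].T@c['t']
    return (o+rays*((z-o[2])/rays[:,2])[:,None])
def proj(X,c):
    p=np.atleast_2d(X)@c['R'].T+c['t'];s=p[:,:2]/p[:,2:];s=s*(1+c['k1']*(s**2).sum(1,keepdims=True))
    return s*c['mtx'][0,0]+c['mtx'][:2,2]
def look(cam,name=None):
    c=r.camera_info(cam);im=r.snapshot(cam)
    if name: cv2.imwrite(f'pics/{name}.png',im[:,:,::-1])
    return im,c
def poly(mask,z,c):
    cs,_=cv2.findContours(mask.astype(np.uint8),cv2.RETR_EXTERNAL,cv2.CHAIN_APPROX_NONE)
    k=max(cs,key=cv2.contourArea)[:,0,:]
    return unproj(k,z,c)[:,:2]
def desc(P):
    (cx,cy),(w,h),a=cv2.minAreaRect((P*1000).astype(np.float32))
    if w<h: w,h,a=h,w,a+90
    a=(a+90)%180-90
    m=cv2.moments((P*1000).astype(np.float32).reshape(-1,1,2))
    return np.round([m['m10']/m['m00'],m['m01']/m['m00'],cx,cy,w,h,a],1)
Z={'amber':.078,'ruby':.056,'violet':.056,'blue':.034,'green':.034,'tray':.031}
def q(cam,n,c,z=None):
    o=r.masks_of(cam,n)
    if not o: print(n,'none');return
    o=o[0];print(n,round(o['p'],2),np.round(o['bbox']),desc(poly(o['region'],Z.get(n,.004) if z is None else z,c)))
    return o
def st():
    s=r.get_state();R=Ro.from_quat(s['eef_rot']).as_matrix()
    print('t',round(s['clock'],2),'tcp',np.round(s['tool_pos']*1000,1),'yaw_y',round(np.degrees(np.arctan2(R[1,1],R[0,1])),2),'z',np.round(R[:,2],3),'open',round(s['opening'],3))
E
python3 - <<'E'
from h import *
im,c=look('top')
for n in ['amber','ruby','violet','green','blue','tray','blue_outline','green_outline','ruby_outline','amber_outline']: q('top',n,c)
st()
w=r.camera_info('wrist');print(w['mtx'][0],-w['R'].T@w['t'],w['R'])
E
```

```text
amber 0.81 [137. 177. 157. 202.] [515.8 319.3 514.8 318.9  58.9  56.   89.7]
ruby 0.73 [129. 170. 166. 190.] [550.1 318.9 548.9 319.6 114.6  40.3 -87.3]
violet 0.94 [129. 194. 165. 210.] [478.9 315.9 480.9 317.9 106.   39.3 -87.9]
green 0.74 [155. 178. 174. 210.] [517.7 272.4 512.1 277.7  73.4  42.6  -4.2]
blue 0.65 [127. 173. 142. 213.] [511.8 373.6 511.7 373.2  27.6  15.3  -0. ]
tray 0.58 [336. 156. 387. 224.] [ 513.3 -323.6  514.  -323.6  183.3  140.6    9.3]
blue_outline 0.93 [266. 157. 303. 172.] [592.9 -97.1 591.  -97.4 115.   45.6 -88.8]
green_outline 0.81 [267. 185. 303. 202.] [503.  -94.7 503.2 -95.  113.7  42.9  82.5]
ruby_outline 0.84 [219. 156. 252. 173.] [597.5  60.8 597.4  60.2 108.8  37.8  83.1]
amber_outline 0.74 [226. 183. 245. 205.] [503.2  59.2 502.   58.5  56.5  56.4  88.9]
t 0.65 tcp [184.6 597.2 238.8] yaw_y 72.82 z [ 0.  0. -1.] open 1.002
[309.87061902   0.         252.13530782] [0.11447486 0.61866861 0.38383758] [[ 2.95010229e-01  9.55494001e-01 -4.22653464e-04]
 [ 9.16055786e-01 -2.82707792e-01  2.84461071e-01]
 [ 2.71681359e-01 -8.43060999e-02 -9.58687499e-01]]
```

```bash
python3 -m jog '[{"dx":0.08,"dy":-0.12,"dz":0.01,"wz":0.012},{"dx":0.08,"dy":-0.12,"dz":0.01,"wz":0.012},{"dx":0.08,"dy":-0.12,"dz":0.01,"wz":0.012},{"dx":0.08,"dy":-0.12,"dz":0.01,"wz":0.012},{"dx":0.08,"dy":-0.12,"dz":0.01,"wz":0.012}]'
python3 -m jog '[{"dx":0.08,"dy":-0.12,"dz":0.01,"wz":0.012},{"dx":0.08,"dy":-0.12,"dz":0.01,"wz":0.012},{"dx":0.08,"dy":-0.12,"dz":0.01,"wz":0.012},{"dx":0.08,"dy":-0.12,"dz":0.01,"wz":0.012},{"dx":0.08,"dy":-0.12,"dz":0.01,"wz":0.012}]'
python3 -m jog '[{"dx":0.08,"dy":-0.12,"wz":0.012},{"dx":0.08,"dy":-0.12,"wz":0.012},{"dx":0.08,"dy":-0.12,"wz":0.012},{"dx":0.08,"dy":-0.12,"wz":0.012},{"hand":0.25}]'
python3 -m jog '[{"hand":0.25},{"hand":0.25}]'
python3 - <<'E'
from h import *
st();im,c=look('wrist','w1')
cv2.imwrite('pics/w1.png',cv2.resize(im[:,:,::-1],(800,600),interpolation=cv2.INTER_CUBIC))
for n in ['amber','ruby','violet','green','blue','blue_outline','green_outline','ruby_outline','amber_outline']: q('wrist',n,c)
st()
E
```

```text
t 0.65 tcp [184.6 597.2 238.8] yaw_y 72.82 z [ 0.  0. -1.] open 1.002
amber none
ruby none
violet none
green none
blue none
blue_outline none
green_outline none
ruby_outline none
amber_outline none
t 1.15 tcp [184.5 597.1 238.7] yaw_y 72.83 z [-0.  0. -1.] open 1.001invalid input
invalid input
invalid input
invalid input
```

View pics/w1.png

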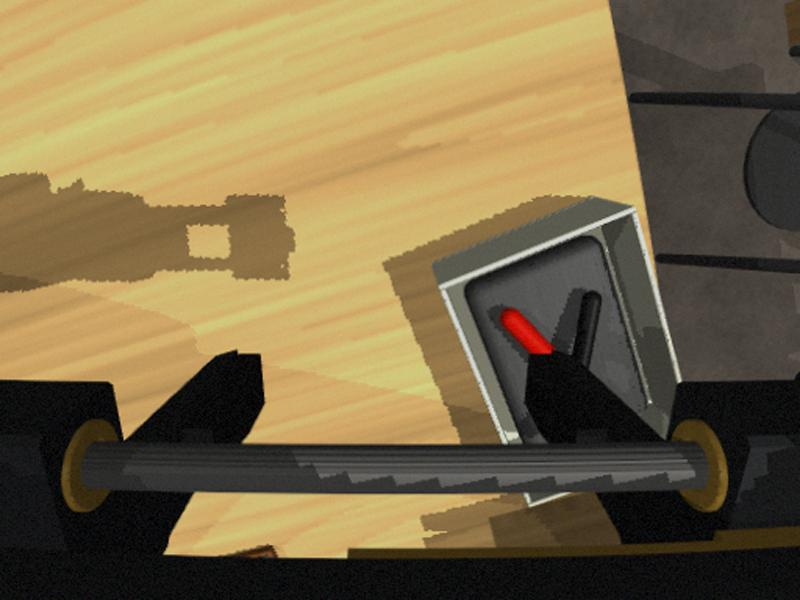

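The wrist picture shows the fingers at the bottom and another bin below; the rows were refused because each needs all its keys. I'll send them again with every key.

```bash
python3 -m jog '[{"wx":0,"wy":0,"wz":0.012,"dx":0.08,"dy":-0.12,"dz":0.03,"hand":0},{"wx":0,"wy":0,"wz":0.012,"dx":0.08,"dy":-0.12,"dz":0.03,"hand":0},{"wx":0,"wy":0,"wz":0.012,"dx":0.08,"dy":-0.12,"dz":0.03,"hand":0},{"wx":0,"wy":0,"wz":0.012,"dx":0.08,"dy":-0.12,"dz":0.03,"hand":0},{"wx":0,"wy":0,"wz":0.012,"dx":0.08,"dy":-0.12,"dz":0.03,"hand":0}]'
python3 -m jog '[{"wx":0,"wy":0,"wz":0.012,"dx":0.08,"dy":-0.12,"dz":0.03,"hand":0},{"wx":0,"wy":0,"wz":0.012,"dx":0.08,"dy":-0.12,"dz":0.03,"hand":0},{"wx":0,"wy":0,"wz":0.012,"dx":0.08,"dy":-0.12,"dz":0.03,"hand":0},{"wx":0,"wy":0,"wz":0.012,"dx":0.08,"dy":-0.12,"dz":0.03,"hand":0},{"wx":0,"wy":0,"wz":0.012,"dx":0.08,"dy":-0.12,"dz":0.03,"hand":0}]'
python3 -m jog '[{"wx":0,"wy":0,"wz":0.012,"dx":0.08,"dy":-0.12,"dz":0.03,"hand":0},{"wx":0,"wy":0,"wz":0.012,"dx":0.08,"dy":-0.12,"dz":0.03,"hand":0},{"wx":0,"wy":0,"wz":0.012,"dx":0.08,"dy":-0.12,"dz":0.03,"hand":0},{"wx":0,"wy":0,"wz":0.012,"dx":0.08,"dy":-0.12,"dz":0.03,"hand":0},{"wx":0,"wy":0,"wz":0,"dx":0,"dy":0,"dz":0,"hand":0}]'
python3 - <<'E'
from h import *
st();im,c=look('wrist','w1')
cv2.imwrite('pics/w2.png',cv2.resize(im[:,:,::-1],(800,600),interpolation=cv2.INTER_CUBIC))
for n in ['amber','ruby','violet','green','blue','blue_outline','green_outline','ruby_outline','amber_outline']: q('wrist',n,c)
st()
E
```

```text
clock: 1.57
tool_pos: [0.2853, 0.4457, 0.2766]
eef_rot: [0.089, 0.996, 0.0, 0.0]
contact_force: [0.7, -0.3, -0.1]
opening: 0.998
finger_force: 0.0
clock: 1.98
tool_pos: [0.3853, 0.2956, 0.3143]
eef_rot: [0.029, 1.0, 0.0, 0.0]
contact_force: [0.4, 0.0, -0.7]
opening: 0.999
finger_force: 0.0
clock: 2.4
tool_pos: [0.4695, 0.1693, 0.3448]
eef_rot: [-0.012, 1.0, -0.002, 0.002]
contact_force: [0.3, -0.2, 0.5]
opening: 1.0
finger_force: 0.0
t 2.4 tcp [469.5 169.3 344.8] yaw_y 91.38 z [ 0.005 -0.004 -1.   ] open 1.0
amber 0.7 [333. 163. 386. 205.] [513.  316.9 512.6 316.8  64.9  56.5  51.2]
ruby 0.6 [316. 186. 393. 214.] [548.2 312.9 543.1 319.  113.2  44.  -88.7]
violet 0.73 [318. 145. 394. 169.] [477.2 316.4 478.2 316.  109.9  40.8 -88.1]
green 0.69 [307. 133. 339. 200.] [508.5 270.4 499.9 273.7  98.1  43.3   5.8]
blue 0.64 [363. 135. 390. 192.] [515.8 373.2 518.4 371.   32.   22.4   1.6]
blue_outline 0.77 [ 63. 201. 132. 224.] [593.2 -97.7 593.1 -97.6 125.3  45.3  89.9]
green_outline 0.91 [ 56. 146. 131. 180.] [504.  -94.5 503.8 -94.9 121.9  44.5  83. ]
ruby_outline 0.57 [153. 203. 217. 234.] [597.1  59.1 597.   58.9 109.7  38.   84. ]
amber_outline 0.84 [165. 143. 200. 179.] [502.9  58.1 503.1  58.4  57.5  56.7  -3.1]
t 2.9 tcp [464.1 178.  343.6] yaw_y 92.18 z [-0.  0. -1.] open 1.0
```

View pics/w2.png

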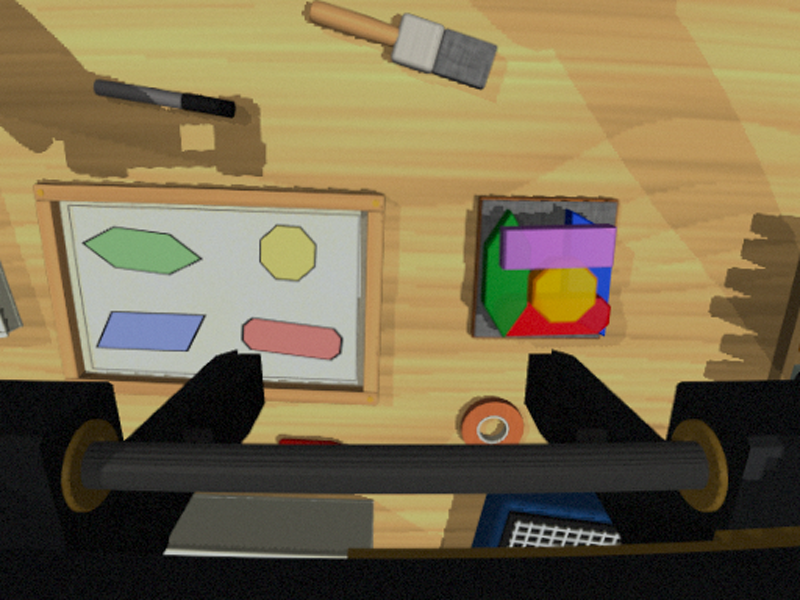

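The wrist view (800x600) shows all four outlines clear: green (142,250), amber (288,252), blue (150,332), ruby (292,338). The pile is at (545,268) with amber on top at (563,296). Next I fit the known shapes, as projected prisms, to the masks.

```bash
cat >> h.py <<'E'
from scipy.optimize import minimize
t8=29*np.tan(np.pi/8)
T={'amber':[(29,t8),(t8,29),(-t8,29),(-29,t8),(-29,-t8),(-t8,-29),(t8,-29),(29,-t8)],
'violet':[(52,19),(-52,19),(-52,-19),(52,-19)],
'green':[(65,0),(30,22),(-30,22),(-65,0),(-30,-22),(30,-22)],
'ruby':[(55,9),(45,19),(-45,19),(-55,9),(-55,-9),(-45,-19),(45,-19),(55,-9)],
'blue':[(53+8.2,22),(-53+8.2,22),(-53-8.2,-22),(53-8.2,-22)],
'tray':[(92,69),(-92,69),(-92,-69),(92,-69)]}
S=4
def sil(n,p,zb,h,c):
    v=np.array(T[n])/1000.
    if n=='blue' and FLIP: v=v*[1,-1]
    a=p[2];v=v@np.array([[np.cos(a),np.sin(a)],[-np.sin(a),np.cos(a)]])+p[:2]
    P=np.vstack([np.c_[v,np.full(len(v),z)] for z in ({zb,zb+h})])
    u=proj(P,c); return cv2.convexHull(np.float32(u)).reshape(-1,2)
FLIP=False
def render(u):
    m=np.zeros((384*S,512*S),np.uint8);cv2.fillConvexPoly(m,np.int32(np.round((u+.5)*S*16-8)),1,shift=4);return m
def fit(n,mask,p0,zb,h,c,occ=None):
    M=cv2.resize(mask.astype(np.uint8),None,fx=S,fy=S,interpolation=cv2.INTER_NEAREST)
    if occ is not None: M=M*(1-occ)
    def f(d):
        m=render(sil(n,np.array(p0)+np.array(d)*[.01,.01,.1],zb,h,c))
        if occ is not None: m=m*(1-occ)
        return cv2.countNonZero(m^M)/S/S
    best=min((minimize(f,[0,0,a],method='Nelder-Mead',options=dict(initial_simplex=[[0,0,a],[1,0,a],[0,1,a],[0,0,a+1]],maxiter=150,xatol=.005)) for a in (0,-1,1)),key=lambda s:s.fun)
    p=np.array(p0)+best.x*[.01,.01,.1]
    print(n,np.round([p[0]*1e3,p[1]*1e3,np.degrees(p[2])],1),'xor',best.fun,'area',int(mask.sum()))
    return p
E
cat > f1.py <<'E'
import h
from h import *
D=np.pi/180
OUT={'blue':(.593,-.0975,-90*D),'green':(.503,-.0947,83*D),'ruby':(.597,.059,84*D),'amber':(.503,.058,0)}
for cam in ('wrist','top'):
    st();im,c=look(cam)
    print(cam)
    for n,p in OUT.items():
        o=r.masks_of(cam,n+'_outline')
        if o:
            if n=='blue':
                h.FLIP=True;fit(n,o[0]['region'],p,.004,0,c);h.FLIP=False
            fit(n,o[0]['region'],p,.004,0,c)
    occ=None
    for n,p,z in (('amber',(.515,.318,2*D),.056),('ruby',(.548,.317,-88*D),.034),('violet',(.479,.317,-88*D),.034),('green',(.514,.278,2*D),.012),('blue',(.514,.358,2*D),.012)):
        o=r.masks_of(cam,n)
        if not o: continue
        h.FLIP=False
        pf=fit(n,o[0]['region'],p,z,.022,c,occ)
        m=render(sil(n,pf,z,.022,c));occ=m if occ is None else occ|m
    if cam=='top':
        o=r.masks_of(cam,'tray');fit('tray',o[0]['region'],(.514,-.3236,9.3*D),0,.031,c)
E
python3 f1.py
```

```text
t 2.9 tcp [464.1 178.  343.6] yaw_y 92.18 z [-0.  0. -1.] open 1.0
wrist
blue [593.  -97.4 -91.3] xor 303.5 area 1446
blue [592.9 -97.  -91.8] xor 93.0 area 1446
green [503.5 -95.   83.3] xor 58.5625 area 1512
ruby [596.8  59.1  83.3] xor 67.5 area 1302
amber [502.   58.5  -4.4] xor 36.875 area 1075
amber [ 946.5   72.4 -119.4] xor 1529.0 area 1529
ruby [549.  323.2 -90. ] xor 823.9375 area 1181
violet [549. 324. -90.] xor 259.625 area 198
green [531.4 279.2  13.2] xor 578.4375 area 842
blue [555.3 326.  -94.5] xor 385.25 area 286
t 3.4 tcp [464.6 177.1 343.7] yaw_y 92.07 z [-0.  0. -1.] open 1.003
top
blue [591.8 -95.7 -91.2] xor 85.8125 area 477
blue [591.9 -95.2 -91. ] xor 16.0625 area 477
green [502.7 -92.7  82.4] xor 41.4375 area 469
ruby [597.7  59.2  84. ] xor 25.5625 area 407
amber [500.9  59.8   4.9] xor 28.125 area 262
ruby [ 556.1  309.5 -108.2] xor 287.375 area 183
green [557.5 314.   71.8] xor 50.1875 area 33
tray [ 514.2 -326.4    8.5] xor 128.9375 area 2777
```

```bash
cat >> h.py <<'E'
def pick(cam,name,n,p,zb,h,c):
    m=cv2.resize(render(sil(n,p,zb,h,c)),(512,384),interpolation=cv2.INTER_AREA)>0
    o=[x['region'] for x in r.masks_of(cam,name)]
    o=[x for x in o if (x&m).sum()>.3*x.sum() and x.sum()>20]
    return max(o,key=lambda x:(x&m).sum()/(x|m).sum()) if o else None
def pile(cam,items,c):
    occ=None;res={}
    for n,p,z in items:
        m=pick(cam,n,n,p,z,.022,c)
        if m is None: print(n,'none');pf=np.array(p)
        else: pf=fit(n,m,p,z,.022,c,occ)
        k=render(sil(n,pf,z,.022,c));occ=k if occ is None else occ|k;res[n]=pf
    return res
D=np.pi/180
E
python3 - <<'E'
from h import *
I=(('amber',(.515,.318,2*D),.056),('ruby',(.548,.317,-88*D),.034),('violet',(.479,.317,-88*D),.034),('green',(.514,.278,2*D),.012),('blue',(.514,.358,2*D),.012))
for cam in ('wrist','top'):
    im,c=look(cam);print(cam);pile(cam,I,c)
E
```

```text
wrist
amber [515.6 321.3   4.9] xor 77.375 area 1516
ruby [545.8 321.4 -86.5] xor 86.8125 area 1192
violet [481.3 318.8 -86.6] xor 134.75 area 1780
green [516.7 281.2   4.5] xor 81.0625 area 739
blue [511.1 358.8   1.1] xor 39.0625 area 288
top
amber none
ruby [531.4 314.9 -49.3] xor 93.0625 area 208
violet none
green [511.5 333.2 -34.9] xor 60.25 area 68
blue none
```

```bash
python3 -m jog '[{"wx":0,"wy":0,"wz":0.0015,"dx":0.029,"dy":0.082,"dz":-0.105,"hand":0.12},{"wx":0,"wy":0,"wz":0.0015,"dx":0.029,"dy":0.082,"dz":-0.105,"hand":0.12},{"wx":0,"wy":0,"wz":0.0015,"dx":0.029,"dy":0.082,"dz":-0.105,"hand":0.12},{"wx":0,"wy":0,"wz":0.0015,"dx":0.029,"dy":0.082,"dz":-0.105,"hand":0.12},{"wx":0,"wy":0,"wz":0.0015,"dx":0.029,"dy":0.082,"dz":-0.105,"hand":0.12}]'
python3 -m jog '[{"wx":0,"wy":0,"wz":0.0015,"dx":0.029,"dy":0.082,"dz":-0.105,"hand":0.12},{"wx":0,"wy":0,"wz":0.0015,"dx":0.029,"dy":0.082,"dz":-0.105,"hand":0.12},{"wx":0,"wy":0,"wz":0,"dx":0,"dy":0,"dz":0,"hand":0.12},{"wx":0,"wy":0,"wz":0,"dx":0,"dy":0,"dz":0,"hand":0.12},{"wx":0,"wy":0,"wz":0,"dx":0,"dy":0,"dz":0,"hand":0.12}]'
python3 - <<'E'
from h import *
I=(('amber',(.5155,.320,4*D),.056),('ruby',(.548,.320,-87*D),.034),('violet',(.480,.317,-87*D),.034),('green',(.515,.280,3*D),.012),('blue',(.514,.358,3*D),.012))
st();im,c=look('wrist')
cv2.imwrite('pics/w3.png',im[:,:,::-1])
pile('wrist',I,c);st()
E
```

```text
clock: 4.97
tool_pos: [0.5012, 0.2806, 0.2112]
eef_rot: [-0.026, 1.0, 0.0, 0.0]
contact_force: [0.3, -0.1, -0.2]
opening: 0.879
finger_force: 0.0
clock: 5.38
tool_pos: [0.5155, 0.32, 0.1604]
eef_rot: [-0.028, 1.0, -0.0, 0.0]
contact_force: [-0.8, -0.9, 0.3]
opening: 0.878
finger_force: 0.0
t 5.38 tcp [515.5 320.  160.4] yaw_y 93.25 z [ 0.    -0.001 -1.   ] open 0.878
amber [515.7 321.9   3.3] xor 281.4375 area 4520
ruby [545.7 322.4 -86.8] xor 218.6875 area 3335
violet [481.  320.1 -86.7] xor 196.0 area 5384
green [516.6 280.4   2.5] xor 78.4375 area 1505
blue none
t 5.68 tcp [515.8 320.2 161.1] yaw_y 93.22 z [ 0.001  0.001 -1.   ] open 0.88
```

View pics/w3.png

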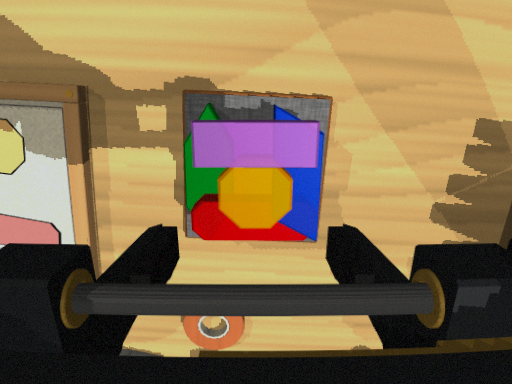

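Amber is centred between the fingers at pixel (255,193), and the rest is as expected. I descend to just above the bars and grip.

```bash
python3 -m jog '[{"wx":0,"wy":0,"wz":0,"dx":0,"dy":0.005,"dz":-0.136,"hand":0.12},{"wx":0,"wy":0,"wz":0,"dx":0,"dy":0,"dz":-0.136,"hand":0.12},{"wx":0,"wy":0,"wz":0,"dx":0,"dy":0,"dz":-0.08,"hand":0.12},{"wx":0,"wy":0,"wz":0,"dx":0,"dy":0,"dz":-0.056,"hand":0.12},{"wx":0,"wy":0,"wz":0,"dx":0,"dy":0,"dz":0,"hand":0.12}]' 20
python3 -m jog '[{"wx":0,"wy":0,"wz":0,"dx":0,"dy":0,"dz":0,"hand":0.5},{"wx":0,"wy":0,"wz":0,"dx":0,"dy":0,"dz":0,"hand":0.5},{"wx":0,"wy":0,"wz":0,"dx":0,"dy":0,"dz":0,"hand":0.5},{"wx":0,"wy":0,"wz":0,"dx":0,"dy":0,"dz":0,"hand":0.5},{"wx":0,"wy":0,"wz":0,"dx":0,"dy":0,"dz":0,"hand":0.5}]' 20
```

```text
clock: 6.1
tool_pos: [0.5138, 0.3204, 0.0555]
eef_rot: [-0.029, 1.0, -0.001, -0.002]
contact_force: [-0.1, -0.2, 0.0]
opening: 0.882
finger_force: 0.0
clock: 6.52
tool_pos: [0.5162, 0.3224, 0.0595]
eef_rot: [-0.028, 1.0, 0.001, 0.001]
contact_force: [-0.3, 0.0, 6.4]
opening: 0.653
finger_force: 20.0
```

```bash
python3 -m jog '[{"wx":0,"wy":0,"wz":0,"dx":0,"dy":0,"dz":0.06,"hand":0.5},{"wx":0,"wy":0,"wz":0,"dx":0,"dy":0,"dz":0.1,"hand":0.5},{"wx":0,"wy":0,"wz":0,"dx":0,"dy":0,"dz":0.12,"hand":0.5},{"wx":0,"wy":0,"wz":0,"dx":0,"dy":-0.1,"dz":0.1,"hand":0.5},{"wx":0,"wy":0,"wz":0,"dx":-0.01,"dy":-0.12,"dz":0.06,"hand":0.5}]'
python3 -m jog '[{"wx":0,"wy":0,"wz":0,"dx":-0.01,"dy":-0.15,"dz":0,"hand":0.5},{"wx":0,"wy":0,"wz":0,"dx":-0.01,"dy":-0.15,"dz":0,"hand":0.5},{"wx":0,"wy":0,"wz":0,"dx":-0.01,"dy":-0.15,"dz":0,"hand":0.5},{"wx":0,"wy":0,"wz":0,"dx":-0.01,"dy":-0.15,"dz":0,"hand":0.5},{"wx":0,"wy":0,"wz":0,"dx":-0.006,"dy":-0.135,"dz":0,"hand":0.5}]'
python3 -m jog '[{"wx":0,"wy":0,"wz":0,"dx":0,"dy":-0.1,"dz":0,"hand":0.5},{"wx":0,"wy":0,"wz":0,"dx":0,"dy":0,"dz":0,"hand":0.5},{"wx":0,"wy":0,"wz":0,"dx":0,"dy":0,"dz":0,"hand":0.5}]'
python3 - <<'E'
from h import *
st();im,c=look('wrist')
cv2.imwrite('pics/w4.png',im[:,:,::-1])
OUT={'blue':(.593,-.0975,-91*D),'green':(.503,-.0947,83*D),'ruby':(.597,.059,84*D),'amber':(.503,.058,0)}
for n,p in OUT.items():
    m=pick('wrist',n+'_outline',n,p,.004,0,c)
    if m is not None: fit(n,m,p,.004,0,c)
s=r.get_state();z=s['tool_pos'][2]-.0035
m=pick('wrist','amber','amber',(*s['tool_pos'][:2],3*D),z,.022,c)
if m is not None: fit('amber',m,(*s['tool_pos'][:2],3*D),z,.022,c)
st()
E
```

```text
clock: 6.93
tool_pos: [0.5137, 0.2703, 0.171]
eef_rot: [-0.031, 1.0, 0.003, 0.002]
contact_force: [0.6, -0.6, 0.7]
opening: 0.659
finger_force: 20.0
clock: 7.35
tool_pos: [0.5005, 0.0805, 0.1683]
eef_rot: [-0.028, 1.0, -0.0, -0.0]
contact_force: [0.3, -0.5, -2.0]
opening: 0.661
finger_force: 20.0
clock: 7.6
tool_pos: [0.5013, 0.0562, 0.1682]
eef_rot: [-0.027, 1.0, -0.0, 0.0]
contact_force: [-0.2, 0.8, -0.9]
opening: 0.655
finger_force: 20.0
t 7.6 tcp [501.3  56.2 168.2] yaw_y 93.06 z [ 0.    -0.001 -1.   ] open 0.655
blue [592.5 -97.7 -91.2] xor 1195.75 area 2135
green [503.3 -95.6  83.6] xor 108.6875 area 3746
amber [501.7  58.6  -3. ] xor 379.6875 area 2231
amber [500.5  56.    3.1] xor 2748.1875 area 10439
t 7.9 tcp [501.3  59.7 168. ] yaw_y 93.42 z [ 0.     0.001 -1.   ] open 0.655
```

View pics/w4.png

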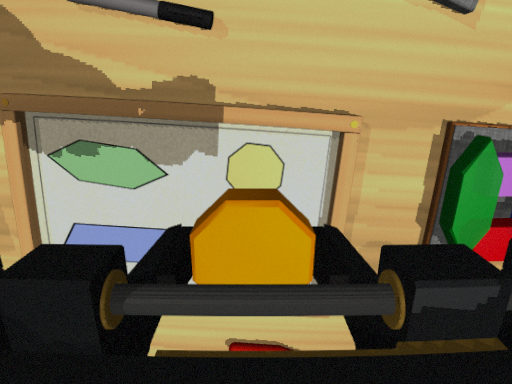

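```bash
python3 -m jog '[{"wx":0,"wy":0,"wz":-0.03,"dx":0.002,"dy":-0.002,"dz":-0.15,"hand":0.5},{"wx":0,"wy":0,"wz":-0.03,"dx":0,"dy":0,"dz":-0.15,"hand":0.5},{"wx":0,"wy":0,"wz":0,"dx":0,"dy":0,"dz":-0.14,"hand":0.5},{"wx":0,"wy":0,"wz":0,"dx":0,"dy":0,"dz":-0.09,"hand":0.5},{"wx":0,"wy":0,"wz":0,"dx":0,"dy":0,"dz":-0.06,"hand":0.5}]'
python3 -m jog '[{"wx":0,"wy":0,"wz":0,"dx":0,"dy":0,"dz":0,"hand":0.5},{"wx":0,"wy":0,"wz":0,"dx":0,"dy":0,"dz":-0.01,"hand":0.5},{"wx":0,"wy":0,"wz":0,"dx":0,"dy":0,"dz":0,"hand":0.5},{"wx":0,"wy":0,"wz":0,"dx":0,"dy":0,"dz":0,"hand":0.5}]'
```

```text
clock: 8.32
tool_pos: [0.5007, 0.0587, 0.0179]
eef_rot: [0.03, 1.0, -0.0, -0.001]
contact_force: [0.3, 1.0, -1.8]
opening: 0.655
finger_force: 20.0
clock: 8.65
tool_pos: [0.5026, 0.058, 0.019]
eef_rot: [0.031, 1.0, 0.0, 0.001]
contact_force: [0.4, -0.5, -2.5]
opening: 0.657
finger_force: 20.0
```

```bash
python3 -m jog '[{"wx":0,"wy":0,"wz":0,"dx":-0.001,"dy":0.002,"dz":-0.014,"hand":0.5},{"wx":0,"wy":0,"wz":0,"dx":0,"dy":0,"dz":-0.012,"hand":0.5},{"wx":0,"wy":0,"wz":0,"dx":0,"dy":0,"dz":0,"hand":0.5},{"wx":0,"wy":0,"wz":0,"dx":0,"dy":0,"dz":0,"hand":0.5}]'
python3 -m jog '[{"wx":0,"wy":0,"wz":0,"dx":0,"dy":0,"dz":-0.008,"hand":0.5},{"wx":0,"wy":0,"wz":0,"dx":0,"dy":0,"dz":0,"hand":0.5},{"wx":0,"wy":0,"wz":0,"dx":0,"dy":0,"dz":0,"hand":0.5}]'
```

```text
clock: 8.98
tool_pos: [0.5016, 0.0581, 0.0116]
eef_rot: [0.031, 1.0, 0.0, 0.0]
contact_force: [0.1, -0.4, -0.6]
opening: 0.657
finger_force: 20.0
clock: 9.23
tool_pos: [0.5015, 0.0581, 0.0094]
eef_rot: [0.031, 1.0, -0.0, -0.0]
contact_force: [0.1, -0.8, -0.6]
opening: 0.658
finger_force: 20.0
```

```bash
python3 -m jog '[{"wx":0,"wy":0,"wz":0,"dx":0,"dy":0.002,"dz":-0.006,"hand":0.5},{"wx":0,"wy":0,"wz":0,"dx":0,"dy":0,"dz":0,"hand":0.5},{"wx":0,"wy":0,"wz":0,"dx":0,"dy":0,"dz":0,"hand":0.5}]'
python3 -m jog '[{"wx":0,"wy":0,"wz":0,"dx":0,"dy":0,"dz":-0.004,"hand":0.5},{"wx":0,"wy":0,"wz":0,"dx":0,"dy":0,"dz":0,"hand":0.5},{"wx":0,"wy":0,"wz":0,"dx":0,"dy":0,"dz":0,"hand":0.5}]'
```

```text
clock: 9.48
tool_pos: [0.5015, 0.0587, 0.0079]
eef_rot: [0.031, 1.0, 0.0, -0.0]
contact_force: [-0.4, 0.7, -1.4]
opening: 0.654
finger_force: 20.0
clock: 9.73
tool_pos: [0.5016, 0.0587, 0.0075]
eef_rot: [0.031, 1.0, 0.0, 0.0]
contact_force: [-1.1, 0.5, 5.3]
opening: 0.654
finger_force: 20.0
```

```bash
python3 -m jog '[{"wx":0,"wy":0,"wz":0,"dx":0,"dy":0,"dz":0,"hand":0.2},{"wx":0,"wy":0,"wz":0,"dx":0,"dy":0,"dz":0,"hand":0.2},{"wx":0,"wy":0,"wz":0,"dx":0,"dy":0,"dz":0.03,"hand":0.2},{"wx":0,"wy":0,"wz":0,"dx":0,"dy":0,"dz":0.08,"hand":0.2},{"wx":0,"wy":0,"wz":0,"dx":0,"dy":0,"dz":0.14,"hand":0.2}]'
python3 -m jog '[{"wx":0,"wy":0,"wz":0,"dx":0,"dy":0,"dz":0.16,"hand":0.2},{"wx":0,"wy":0,"wz":0,"dx":0,"dy":0,"dz":0.16,"hand":0.2},{"wx":0,"wy":0,"wz":0,"dx":0,"dy":0,"dz":0.1,"hand":0.2},{"wx":0,"wy":0,"wz":0,"dx":0,"dy":0,"dz":0,"hand":0.2},{"wx":0,"wy":0,"wz":0,"dx":0,"dy":0,"dz":0,"hand":0.2}]'
python3 - <<'E'
from h import *
st();im,c=look('wrist')
cv2.imwrite('pics/w5.png',im[:,:,::-1])
m=pick('wrist','amber','amber',(.5017,.0587,-3*D),.004,.022,c)
fit('amber',m,(.5017,.0587,-3*D),.004,.022,c)
OUT={'blue':(.593,-.0975,-91*D),'green':(.503,-.0947,83*D),'ruby':(.597,.059,84*D)}
for n,p in OUT.items():
    m=pick('wrist',n+'_outline',n,p,.004,0,c)
    if m is not None: fit(n,m,p,.004,0,c)
st();print(r.get_state()['q'])
E
```

```text
clock: 10.15
tool_pos: [0.4997, 0.0585, 0.0682]
eef_rot: [0.031, 1.0, -0.001, -0.003]
contact_force: [1.7, -0.4, -0.8]
opening: 0.801
finger_force: 0.0
clock: 10.57
tool_pos: [0.5024, 0.0585, 0.1761]
eef_rot: [0.032, 0.999, 0.0, 0.002]
contact_force: [0.5, -0.5, -0.7]
opening: 0.8
finger_force: 0.0
t 10.57 tcp [502.4  58.5 176.1] yaw_y 86.37 z [ 0.004  0.001 -1.   ] open 0.8
amber [ 5.007e+02  5.890e+01 -5.000e-01] xor 143.25 area 2864
blue [ 593.1 -124.4  -89.3] xor 1915.0 area 1094
green [503.1 -95.1  83.5] xor 117.625 area 3350
ruby [597.3  58.9  83.6] xor 103.625 area 2706
t 10.82 tcp [500.6  58.5 173.2] yaw_y 86.42 z [-0.003 -0.001 -1.   ] open 0.801
[-0.03512024  0.64438314 -0.27621276  1.98694787  0.31617415  0.55429716
  0.97850253]
```

View pics/w5.png

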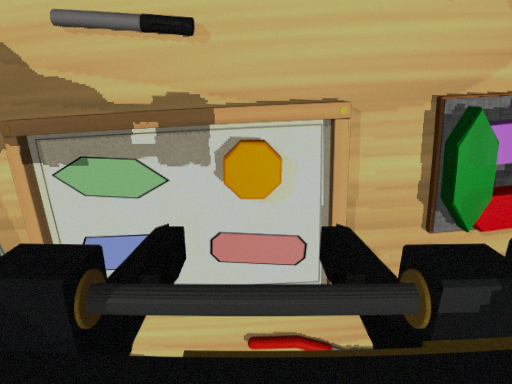

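Amber sits on its outline at pixel (252,169), with an even border. Next is ruby, turning the gripper on the way over.

```bash
python3 -m jog '[{"wx":0,"wy":0,"wz":-0.06,"dx":0.015,"dy":0.087,"dz":0.02,"hand":0.4},{"wx":0,"wy":0,"wz":-0.06,"dx":0.015,"dy":0.087,"dz":0.02,"hand":0.4},{"wx":0,"wy":0,"wz":-0.06,"dx":0.015,"dy":0.087,"dz":0.02,"hand":0.4},{"wx":0,"wy":0,"wz":-0.06,"dx":0.015,"dy":0.087,"dz":0.02,"hand":0.4},{"wx":0,"wy":0,"wz":-0.06,"dx":0.015,"dy":0.087,"dz":0.02,"hand":0.4}]'
python3 -m jog '[{"wx":0,"wy":0,"wz":-0.06,"dx":0.015,"dy":0.087,"dz":0,"hand":0.4},{"wx":0,"wy":0,"wz":-0.06,"dx":0.015,"dy":0.087,"dz":0,"hand":0.4},{"wx":0,"wy":0,"wz":-0.06,"dx":0.015,"dy":0.087,"dz":0,"hand":0.4},{"wx":0,"wy":0,"wz":-0.06,"dx":0.015,"dy":0.087,"dz":0,"hand":0.4},{"wx":0,"wy":0,"wz":-0.06,"dx":0.015,"dy":0.087,"dz":0,"hand":0.4}]'
python3 -m jog '[{"wx":0,"wy":0,"wz":-0.06,"dx":0.015,"dy":0.087,"dz":0,"hand":0.4},{"wx":0,"wy":0,"wz":-0.06,"dx":0.015,"dy":0.087,"dz":0,"hand":0.4},{"wx":0,"wy":0,"wz":0,"dx":0,"dy":0,"dz":0,"hand":0.4},{"wx":0,"wy":0,"wz":0,"dx":0,"dy":0,"dz":0,"hand":0.4},{"wx":0,"wy":0,"wz":0,"dx":0,"dy":0,"dz":0,"hand":0.4}]'
cat > lk.py <<'E'
from h import *
import sys
I=[('ruby',(.547,.320,-87*D),.034),('violet',(.479,.319,-87*D),.034),('green',(.515,.280,3*D),.012),('blue',(.514,.358,3*D),.012)]
st();im,c=look('wrist')
cv2.imwrite(f'pics/{sys.argv[1]}.png',im[:,:,::-1])
pile('wrist',[i for i in I if i[0] in sys.argv[2:]],c);st();print(np.round(r.get_state()['q'],2))
E
python3 lk.py w6 ruby violet green blue
```

```text
clock: 11.23
tool_pos: [0.5197, 0.1684, 0.1985]
eef_rot: [0.328, 0.945, -0.001, -0.001]
contact_force: [0.1, -0.6, -0.9]
opening: 0.604
finger_force: 0.0
clock: 11.65
tool_pos: [0.5384, 0.2771, 0.1981]
eef_rot: [0.592, 0.806, -0.001, -0.0]
contact_force: [-0.4, -0.1, 0.2]
opening: 0.6
finger_force: 0.0
clock: 12.07
tool_pos: [0.546, 0.3183, 0.1984]
eef_rot: [0.682, 0.731, -0.001, 0.0]
contact_force: [0.5, -0.1, -0.5]
opening: 0.598
finger_force: 0.0
t 12.07 tcp [546.  318.3 198.4] yaw_y 3.96 z [-0.002 -0.003 -1.   ] open 0.598
ruby [548.2 322.8 -86.9] xor 253.5 area 4084
violet [481.4 320.3 -86.6] xor 140.1875 area 4519
green [514.9 281.    0.9] xor 111.3125 area 1322
blue [513.9 360.5   3. ] xor 156.0 area 2106
t 12.32 tcp [546.8 318.4 199.5] yaw_y 3.83 z [-0. -0. -1.] open 0.599
[-0.7   0.75  0.18  1.59 -0.17  0.81 -0.38]
```

View pics/w6.png

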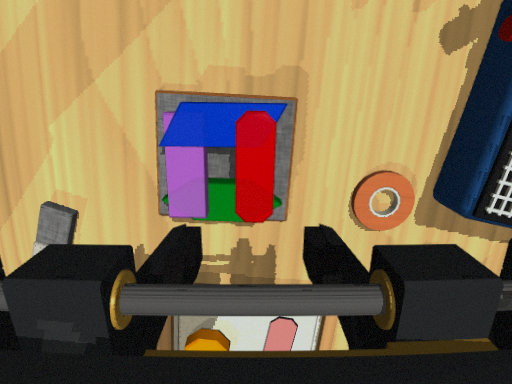

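This view shows the pile intact. The glass is drawn translucent, sorted by distance, which is why blue looks as if it lies over violet. Ruby is at (256,166), aligned between the fingers. I descend on it.

```bash
python3 -m jog '[{"wx":0,"wy":0,"wz":-0.006,"dx":0.004,"dy":0.01,"dz":-0.15,"hand":0.4},{"wx":0,"wy":0,"wz":0,"dx":0,"dy":0,"dz":-0.15,"hand":0.4},{"wx":0,"wy":0,"wz":0,"dx":0,"dy":0,"dz":-0.15,"hand":0.4},{"wx":0,"wy":0,"wz":0,"dx":0,"dy":0,"dz":-0.06,"hand":0.4},{"wx":0,"wy":0,"wz":0,"dx":0,"dy":0,"dz":0,"hand":0.4}]' 25
python3 -m jog '[{"wx":0,"wy":0,"wz":0,"dx":0,"dy":0,"dz":-0.06,"hand":0.4},{"wx":0,"wy":0,"wz":0,"dx":0,"dy":0,"dz":-0.04,"hand":0.4},{"wx":0,"wy":0,"wz":0,"dx":0,"dy":0,"dz":-0.02,"hand":0.4},{"wx":0,"wy":0,"wz":0,"dx":0,"dy":0,"dz":0,"hand":0.4},{"wx":0,"wy":0,"wz":0,"dx":0,"dy":0,"dz":0,"hand":0.4}]'
```

```text
clock: 12.73
tool_pos: [0.5448, 0.3201, 0.068]
eef_rot: [0.687, 0.726, -0.004, -0.001]
contact_force: [-0.9, 1.0, 1.3]
opening: 0.598
finger_force: 0.0
clock: 13.15
tool_pos: [0.548, 0.3223, 0.0427]
eef_rot: [0.687, 0.727, 0.0, 0.0]
contact_force: [0.8, 0.5, -0.5]
opening: 0.604
finger_force: 0.0
```

```bash
python3 -m jog '[{"wx":0,"wy":0,"wz":0,"dx":0,"dy":0,"dz":-0.018,"hand":0.4},{"wx":0,"wy":0,"wz":0,"dx":0,"dy":0,"dz":0,"hand":0.4},{"wx":0,"wy":0,"wz":0,"dx":0,"dy":0,"dz":0,"hand":0.8},{"wx":0,"wy":0,"wz":0,"dx":0,"dy":0,"dz":0,"hand":0.8},{"wx":0,"wy":0,"wz":0,"dx":0,"dy":0,"dz":0,"hand":0.8}]' 25
python3 -m jog '[{"wx":0,"wy":0,"wz":0,"dx":0,"dy":0,"dz":0,"hand":0.8},{"wx":0,"wy":0,"wz":0,"dx":0,"dy":0,"dz":0,"hand":0.8}]' 25
```

```text
clock: 13.57
tool_pos: [0.5477, 0.3223, 0.0378]
eef_rot: [0.687, 0.727, 0.0, 0.0]
contact_force: [-0.3, 0.1, 0.9]
opening: 0.428
finger_force: 25.0
clock: 13.73
tool_pos: [0.5477, 0.3223, 0.0378]
eef_rot: [0.687, 0.727, 0.0, 0.0]
contact_force: [-0.8, -0.6, 1.2]
opening: 0.428
finger_force: 25.0
```

```bash
python3 -m jog '[{"wx":0,"wy":0,"wz":0,"dx":0,"dy":0,"dz":0.05,"hand":0.8},{"wx":0,"wy":0,"wz":0,"dx":0,"dy":0,"dz":0.1,"hand":0.8},{"wx":0,"wy":0,"wz":0,"dx":0,"dy":0,"dz":0.15,"hand":0.8},{"wx":0,"wy":0,"wz":0,"dx":0,"dy":0,"dz":0.15,"hand":0.8},{"wx":0,"wy":0,"wz":-0.01,"dx":0.02,"dy":-0.1,"dz":0.1,"hand":0.8}]'
python3 -m jog '[{"wx":0,"wy":0,"wz":-0.01,"dx":0.025,"dy":-0.14,"dz":0.03,"hand":0.8},{"wx":0,"wy":0,"wz":-0.01,"dx":0.025,"dy":-0.14,"dz":0,"hand":0.8},{"wx":0,"wy":0,"wz":-0.01,"dx":0.025,"dy":-0.14,"dz":0,"hand":0.8},{"wx":0,"wy":0,"wz":-0.01,"dx":0.025,"dy":-0.14,"dz":0,"hand":0.8},{"wx":0,"wy":0,"wz":-0.01,"dx":0.025,"dy":-0.14,"dz":0,"hand":0.8}]'
python3 -m jog '[{"wx":0,"wy":0,"wz":-0.015,"dx":0.025,"dy":-0.14,"dz":0,"hand":0.8},{"wx":0,"wy":0,"wz":-0.01,"dx":0.025,"dy":-0.1,"dz":0,"hand":0.8},{"wx":0,"wy":0,"wz":-0.01,"dx":0.002,"dy":-0.012,"dz":0,"hand":0.8},{"wx":0,"wy":0,"wz":0,"dx":0,"dy":0,"dz":0,"hand":0.8},{"wx":0,"wy":0,"wz":0,"dx":0,"dy":0,"dz":0,"hand":0.8}]'
cat > held.py <<'E'
from h import *
import sys
n=sys.argv[2];off=float(sys.argv[3])
st();im,c=look('wrist');s=r.get_state()
cv2.imwrite(f'pics/{sys.argv[1]}.png',im[:,:,::-1])
R=Ro.from_quat(s['eef_rot']).as_matrix();yaw=np.arctan2(R[1,1],R[0,1])
p0=(*s['tool_pos'][:2],yaw+np.pi/2);z=s['tool_pos'][2]-off
occ=np.zeros((384*S,512*S),np.uint8)
occ[230*S:,:]=1   # fingers and hand bar
m=pick('wrist',n,n,p0,z,.022,c)
if m is not None: print('held vs tool');p=fit(n,m,p0,z,.022,c,occ);d=p[:2]-s['tool_pos'][:2];u=np.array([np.cos(p0[2]),np.sin(p0[2])]);print('along',d@u*1e3,'across',(d@[-u[1],u[0]])*1e3)
OUT={'blue':(.593,-.0975,-91*D),'green':(.503,-.0947,83*D),'ruby':(.597,.059,84*D)}
if n in OUT:
    p=OUT[n];m=pick('wrist',n+'_outline',n,p,.004,0,c)
    if m is not None: print('outline');fit(n,m,p,.004,0,c)
st()
E
python3 held.py w7 ruby .0038
```

```text
clock: 14.15
tool_pos: [0.5515, 0.3046, 0.1787]
eef_rot: [0.691, 0.723, 0.004, -0.002]
contact_force: [0.9, 1.6, -1.6]
opening: 0.427
finger_force: 25.0
clock: 14.57
tool_pos: [0.5835, 0.1204, 0.1833]
eef_rot: [0.73, 0.684, 0.0, 0.0]
contact_force: [1.0, 0.2, -0.7]
opening: 0.43
finger_force: 25.0
clock: 14.98
tool_pos: [0.5964, 0.0602, 0.1827]
eef_rot: [0.753, 0.659, 0.0, -0.001]
contact_force: [-0.1, 0.1, -2.7]
opening: 0.426
finger_force: 25.0
t 14.98 tcp [596.4  60.2 182.7] yaw_y -7.63 z [-0.     0.001 -1.   ] open 0.426
held vs tool
ruby [596.2  60.2  81.8] xor 176.6875 area 13964
along -1.0074368478373463 across 0.007911749494069089
outline
ruby [598.2  58.7  83.4] xor 2817.0625 area 606
t 15.13 tcp [596.4  61.5 182.5] yaw_y -7.48 z [-0.     0.001 -1.   ] open 0.428
```

View pics/w7.png

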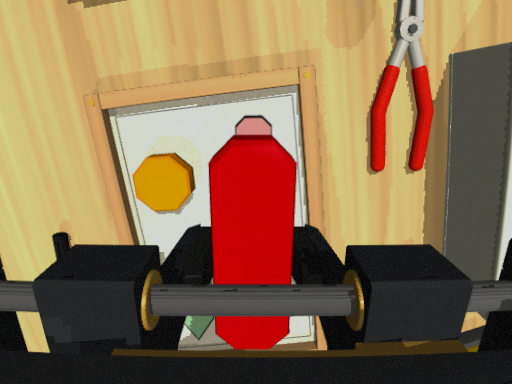

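Ruby is held square, with its outline showing beyond its end at (252,125). I lower it.

```bash
sed -i "s/st();im,c=look('wrist');s=r.get_state()/st();s=r.get_state();im,c=look('wrist')/" held.py
python3 -m jog '[{"wx":0,"wy":0,"wz":0.01,"dx":0.003,"dy":-0.006,"dz":-0.15,"hand":0.8},{"wx":0,"wy":0,"wz":0,"dx":0,"dy":0,"dz":-0.15,"hand":0.8},{"wx":0,"wy":0,"wz":0,"dx":0,"dy":0,"dz":-0.14,"hand":0.8},{"wx":0,"wy":0,"wz":0,"dx":0,"dy":0,"dz":-0.1,"hand":0.8},{"wx":0,"wy":0,"wz":0,"dx":0,"dy":0,"dz":-0.05,"hand":0.8}]'
python3 -m jog '[{"wx":0,"wy":0,"wz":0,"dx":0,"dy":0,"dz":-0.04,"hand":0.8},{"wx":0,"wy":0,"wz":0,"dx":0,"dy":0,"dz":-0.03,"hand":0.8},{"wx":0,"wy":0,"wz":0,"dx":0,"dy":0,"dz":0,"hand":0.8},{"wx":0,"wy":0,"wz":0,"dx":0,"dy":0,"dz":0,"hand":0.8},{"wx":0,"wy":0,"wz":0,"dx":0,"dy":0,"dz":0,"hand":0.8}]'
python3 -c "
from h import *
st()"
```

```text
clock: 15.55
tool_pos: [0.5951, 0.0593, 0.0316]
eef_rot: [0.745, 0.667, -0.002, -0.002]
contact_force: [-0.5, -0.3, -2.4]
opening: 0.43
finger_force: 25.0
clock: 15.97
tool_pos: [0.5987, 0.0578, 0.0188]
eef_rot: [0.746, 0.666, 0.001, 0.001]
contact_force: [0.2, 0.4, -1.4]
opening: 0.429
finger_force: 25.0
t 15.97 tcp [598.7  57.8  18.8] yaw_y -6.53 z [ 0.003  0.    -1.   ] open 0.429
```

```bash
python3 -m jog '[{"wx":0,"wy":0,"wz":0,"dx":-0.003,"dy":0.005,"dz":-0.02,"hand":0.8},{"wx":0,"wy":0,"wz":0,"dx":0,"dy":0,"dz":-0.014,"hand":0.8},{"wx":0,"wy":0,"wz":0,"dx":0,"dy":0,"dz":0,"hand":0.8},{"wx":0,"wy":0,"wz":0,"dx":0,"dy":0,"dz":0,"hand":0.8},{"wx":0,"wy":0,"wz":0,"dx":0,"dy":0,"dz":0,"hand":0.8}]'
```

```text
clock: 16.38
tool_pos: [0.5968, 0.0589, 0.0091]
eef_rot: [0.746, 0.666, 0.0, 0.0]
contact_force: [0.5, -0.3, -2.5]
opening: 0.432
finger_force: 25.0
```

```bash
python3 -m jog '[{"wx":0,"wy":0,"wz":0,"dx":0.0015,"dy":0.002,"dz":-0.004,"hand":0.8},{"wx":0,"wy":0,"wz":0,"dx":0,"dy":0,"dz":0,"hand":0.8},{"wx":0,"wy":0,"wz":0,"dx":0,"dy":0,"dz":-0.002,"hand":0.8},{"wx":0,"wy":0,"wz":0,"dx":0,"dy":0,"dz":0,"hand":0.8}]'
python3 -m jog '[{"wx":0,"wy":0,"wz":0,"dx":0,"dy":0,"dz":-0.002,"hand":0.8},{"wx":0,"wy":0,"wz":0,"dx":0,"dy":0,"dz":0,"hand":0.8},{"wx":0,"wy":0,"wz":0,"dx":0,"dy":0,"dz":0,"hand":0.8}]'
```

```text
clock: 16.72
tool_pos: [0.5973, 0.0595, 0.0077]
eef_rot: [0.746, 0.666, 0.0, 0.0]
contact_force: [-1.0, 0.2, -0.0]
opening: 0.426
finger_force: 25.0
clock: 16.97
tool_pos: [0.5973, 0.0595, 0.0077]
eef_rot: [0.746, 0.666, 0.0, 0.0]
contact_force: [-1.3, -0.2, 4.7]
opening: 0.427
finger_force: 25.0
```

```bash
python3 -m jog '[{"wx":0,"wy":0,"wz":0,"dx":0,"dy":0,"dz":0,"hand":0.42},{"wx":0,"wy":0,"wz":0,"dx":0,"dy":0,"dz":0,"hand":0.42},{"wx":0,"wy":0,"wz":0,"dx":0,"dy":0,"dz":0.03,"hand":0.42},{"wx":0,"wy":0,"wz":0,"dx":0,"dy":0,"dz":0.08,"hand":0.42},{"wx":0,"wy":0,"wz":0,"dx":0,"dy":0,"dz":0.14,"hand":0.42}]'
python3 -m jog '[{"wx":0,"wy":0,"wz":0,"dx":0,"dy":0,"dz":0.16,"hand":0.42},{"wx":0,"wy":0,"wz":0,"dx":0,"dy":0,"dz":0.16,"hand":0.42},{"wx":0,"wy":0,"wz":0,"dx":0,"dy":0,"dz":0.12,"hand":0.42},{"wx":0,"wy":0,"wz":0,"dx":0,"dy":0,"dz":0,"hand":0.42},{"wx":0,"wy":0,"wz":0,"dx":0,"dy":0,"dz":0,"hand":0.42}]'
python3 - <<'E'
from h import *
st();im,c=look('wrist')
for n,p in (('ruby',(.597,.059,83.5*D)),('amber',(.5017,.0587,-3*D))):
    m=pick('wrist',n,n,p,.004,.022,c)
    if m is not None: fit(n,m,p,.004,.022,c)
E
python3 -m jog '[{"wx":0,"wy":0,"wz":0.01,"dx":-0.05,"dy":0.11,"dz":0,"hand":0.42},{"wx":0,"wy":0,"wz":0.01,"dx":-0.05,"dy":0.11,"dz":0,"hand":0.42},{"wx":0,"wy":0,"wz":0.01,"dx":-0.05,"dy":0.11,"dz":0,"hand":0.42},{"wx":0,"wy":0,"wz":0.01,"dx":-0.05,"dy":0.11,"dz":0,"hand":0.42},{"wx":0,"wy":0,"wz":0.01,"dx":-0.05,"dy":0.11,"dz":0,"hand":0.42}]'
python3 -m jog '[{"wx":0,"wy":0,"wz":0.01,"dx":-0.05,"dy":0.11,"dz":0,"hand":0.42},{"wx":0,"wy":0,"wz":0.01,"dx":-0.05,"dy":0.11,"dz":0,"hand":0.42},{"wx":0,"wy":0,"wz":0.008,"dx":-0.05,"dy":0.11,"dz":0,"hand":0.42},{"wx":0,"wy":0,"wz":0.008,"dx":-0.05,"dy":0.11,"dz":0,"hand":0.42},{"wx":0,"wy":0,"wz":0,"dx":-0.02,"dy":0.05,"dz":0,"hand":0.42}]'
python3 -m jog '[{"wx":0,"wy":0,"wz":0,"dx":0,"dy":0,"dz":0,"hand":0.42},{"wx":0,"wy":0,"wz":0,"dx":0,"dy":0,"dz":0,"hand":0.42},{"wx":0,"wy":0,"wz":0,"dx":0,"dy":0,"dz":0,"hand":0.42}]'
python3 lk.py w8 violet blue green
```

```text
clock: 17.38
tool_pos: [0.5948, 0.0592, 0.0677]
eef_rot: [0.746, 0.666, -0.003, -0.002]
contact_force: [0.4, -0.1, -0.5]
opening: 0.58
finger_force: 0.0
clock: 17.8
tool_pos: [0.5985, 0.0595, 0.1819]
eef_rot: [0.746, 0.666, 0.002, 0.001]
contact_force: [0.4, 0.1, -0.9]
opening: 0.581
finger_force: 0.0
t 17.8 tcp [598.5  59.5 181.9] yaw_y -6.54 z [ 0.005  0.001 -1.   ] open 0.581
ruby [597.6  59.   83.2] xor 218.0 area 3739
amber [502.7  58.5  -1.6] xor 185.25 area 2757
clock: 18.37
tool_pos: [0.533, 0.1977, 0.1778]
eef_rot: [0.712, 0.702, -0.002, -0.001]
contact_force: [0.2, 0.6, 0.3]
opening: 0.579
finger_force: 0.0
clock: 18.78
tool_pos: [0.4761, 0.3237, 0.1777]
eef_rot: [0.684, 0.729, -0.001, -0.002]
contact_force: [1.1, 1.1, -0.8]
opening: 0.58
finger_force: 0.0
clock: 19.03
tool_pos: [0.4808, 0.3167, 0.179]
eef_rot: [0.687, 0.726, -0.001, 0.001]
contact_force: [0.5, -0.2, 0.9]
opening: 0.58
finger_force: 0.0
t 19.03 tcp [480.8 316.7 179. ] yaw_y 3.14 z [ 0.    -0.003 -1.   ] open 0.58
violet [481.2 319.8 -86.8] xor 180.5625 area 4726
green [513.5 281.    1.2] xor 294.8125 area 2646
blue [511.6 360.7   3.2] xor 262.0625 area 3863
t 19.23 tcp [480.6 317.6 179.5] yaw_y 3.15 z [ 0.    -0.001 -1.   ] open 0.578
[-0.77  0.71  0.19  1.79 -0.2   0.66 -0.42]
```

View pics/w8.png

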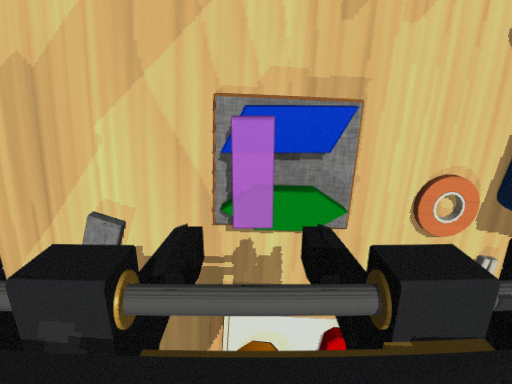

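Violet is at (253,172), resting across blue and green, and both lower pieces are undisturbed. I descend and grip it.

```bash
python3 -m jog '[{"wx":0,"wy":0,"wz":0,"dx":0,"dy":0.008,"dz":-0.15,"hand":0.42},{"wx":0,"wy":0,"wz":0,"dx":0,"dy":0,"dz":-0.15,"hand":0.42},{"wx":0,"wy":0,"wz":0,"dx":0,"dy":0,"dz":-0.12,"hand":0.42},{"wx":0,"wy":0,"wz":0,"dx":0,"dy":0,"dz":-0.08,"hand":0.42},{"wx":0,"wy":0,"wz":0,"dx":0,"dy":0,"dz":-0.04,"hand":0.42}]' 25
python3 -m jog '[{"wx":0,"wy":0,"wz":0,"dx":0,"dy":0,"dz":-0.015,"hand":0.42},{"wx":0,"wy":0,"wz":0,"dx":0,"dy":0,"dz":0,"hand":0.42},{"wx":0,"wy":0,"wz":0,"dx":0,"dy":0,"dz":0,"hand":0.42},{"wx":0,"wy":0,"wz":0,"dx":0,"dy":0,"dz":0,"hand":0.42}]'
```

```text
clock: 19.65
tool_pos: [0.4787, 0.3196, 0.0418]
eef_rot: [0.687, 0.727, -0.002, -0.0]
contact_force: [-0.0, -0.5, 0.3]
opening: 0.576
finger_force: 0.0
clock: 19.98
tool_pos: [0.4808, 0.3219, 0.0422]
eef_rot: [0.686, 0.727, 0.001, 0.0]
contact_force: [0.3, -0.2, -1.2]
opening: 0.581
finger_force: 0.0
```

```bash
python3 -m jog '[{"wx":0,"wy":0,"wz":0,"dx":0,"dy":-0.007,"dz":-0.018,"hand":0.42},{"wx":0,"wy":0,"wz":0,"dx":0,"dy":0,"dz":0,"hand":0.42},{"wx":0,"wy":0,"wz":0,"dx":0,"dy":0,"dz":0,"hand":0.8},{"wx":0,"wy":0,"wz":0,"dx":0,"dy":0,"dz":0,"hand":0.8},{"wx":0,"wy":0,"wz":0,"dx":0,"dy":0,"dz":0,"hand":0.8}]' 25
python3 -m jog '[{"wx":0,"wy":0,"wz":0,"dx":0,"dy":0,"dz":0,"hand":0.8},{"wx":0,"wy":0,"wz":0,"dx":0,"dy":0,"dz":0.05,"hand":0.8},{"wx":0,"wy":0,"wz":0,"dx":0,"dy":0,"dz":0.12,"hand":0.8},{"wx":0,"wy":0,"wz":0,"dx":0,"dy":0,"dz":0.15,"hand":0.8},{"wx":0,"wy":0,"wz":0,"dx":0,"dy":0,"dz":0.15,"hand":0.8}]'
```

```text
clock: 20.4
tool_pos: [0.4799, 0.3198, 0.0365]
eef_rot: [0.686, 0.727, 0.0, 0.0]
contact_force: [-0.2, 0.1, 0.9]
opening: 0.429
finger_force: 25.0
clock: 20.82
tool_pos: [0.4787, 0.319, 0.155]
eef_rot: [0.686, 0.727, -0.001, -0.0]
contact_force: [1.3, 0.6, -2.0]
opening: 0.431
finger_force: 25.0
```

```bash
python3 -m jog '[{"wx":0,"wy":0,"wz":-0.045,"dx":0.005,"dy":-0.1,"dz":0.04,"hand":0.8},{"wx":0,"wy":0,"wz":-0.045,"dx":0.005,"dy":-0.15,"dz":0.04,"hand":0.8},{"wx":0,"wy":0,"wz":-0.045,"dx":0.005,"dy":-0.155,"dz":0.04,"hand":0.8},{"wx":0,"wy":0,"wz":-0.045,"dx":0.005,"dy":-0.16,"dz":0.02,"hand":0.8},{"wx":0,"wy":0,"wz":-0.045,"dx":0.005,"dy":-0.16,"dz":0,"hand":0.8}]'
python3 -m jog '[{"wx":0,"wy":0,"wz":-0.045,"dx":0.005,"dy":-0.16,"dz":0,"hand":0.8},{"wx":0,"wy":0,"wz":-0.045,"dx":0.005,"dy":-0.16,"dz":0,"hand":0.8},{"wx":0,"wy":0,"wz":-0.045,"dx":0.005,"dy":-0.16,"dz":0,"hand":0.8},{"wx":0,"wy":0,"wz":-0.045,"dx":0.005,"dy":-0.16,"dz":0,"hand":0.8},{"wx":0,"wy":0,"wz":-0.045,"dx":0.005,"dy":-0.16,"dz":0,"hand":0.8}]'
python3 -m jog '[{"wx":0,"wy":0,"wz":-0.045,"dx":0.005,"dy":-0.16,"dz":0,"hand":0.8},{"wx":0,"wy":0,"wz":-0.045,"dx":0.005,"dy":-0.16,"dz":0,"hand":0.8},{"wx":0,"wy":0,"wz":-0.045,"dx":0.005,"dy":-0.16,"dz":0,"hand":0.8},{"wx":0,"wy":0,"wz":-0.045,"dx":0.005,"dy":-0.16,"dz":0,"hand":0.8},{"wx":0,"wy":0,"wz":-0.045,"dx":0.005,"dy":-0.16,"dz":0,"hand":0.8}]'
python3 -m jog '[{"wx":0,"wy":0,"wz":-0.045,"dx":0,"dy":-0.15,"dz":0,"hand":0.8},{"wx":0,"wy":0,"wz":-0.022,"dx":0,"dy":-0.05,"dz":0,"hand":0.8},{"wx":0,"wy":0,"wz":0,"dx":0,"dy":0,"dz":0,"hand":0.8},{"wx":0,"wy":0,"wz":0,"dx":0,"dy":0,"dz":0,"hand":0.8},{"wx":0,"wy":0,"wz":0,"dx":0,"dy":0,"dz":0,"hand":0.8}]'
python3 - <<'E'
from h import *
st();im,c=look('wrist','w9');print(np.round(r.get_state()['q'],2))
m=pick('wrist','tray','tray',(.514,-.325,8.7*D),0,.031,c)
if m is not None: fit('tray',m,(.514,-.325,8.7*D),0,.031,c)
im,c=look('top')
E
```

```text
clock: 21.23
tool_pos: [0.486, 0.1371, 0.1906]
eef_rot: [0.832, 0.554, 0.001, 0.0]
contact_force: [0.4, 0.4, -1.1]
opening: 0.428
finger_force: 25.0
clock: 21.65
tool_pos: [0.4916, -0.0632, 0.1894]
eef_rot: [0.935, 0.354, 0.0, -0.0]
contact_force: [0.6, 1.0, -2.3]
opening: 0.431
finger_force: 25.0
clock: 22.07
tool_pos: [0.4979, -0.263, 0.1894]
eef_rot: [0.991, 0.137, 0.0, -0.001]
contact_force: [1.3, 0.2, -1.1]
opening: 0.43
finger_force: 25.0
clock: 22.48
tool_pos: [0.4986, -0.3091, 0.1886]
eef_rot: [0.997, 0.074, -0.0, -0.001]
contact_force: [-0.4, 0.9, -1.6]
opening: 0.434
finger_force: 25.0
t 22.48 tcp [ 498.6 -309.1  188.6] yaw_y -81.54 z [-0.     0.003 -1.   ] open 0.434
[ 0.21  0.75  0.48  1.75 -0.48  0.75 -0.49]
tray [ 514.8 -326.1    8.8] xor 9685.8125 area 15712
```

View pics/w9.png

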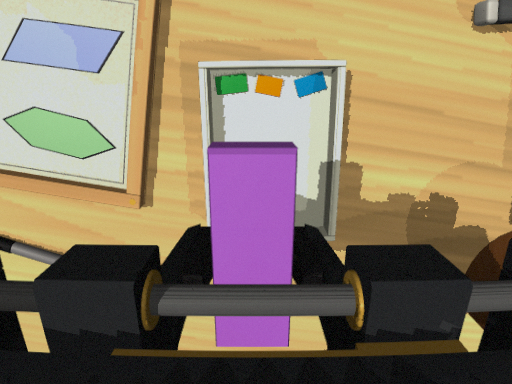

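The tray is at (272,150) with shards along the far wall. The bar needs to go about 18 mm toward −y, then down.

```bash
python3 -m jog '[{"wx":0,"wy":0,"wz":0,"dx":0.002,"dy":-0.072,"dz":-0.1,"hand":0.8},{"wx":0,"wy":0,"wz":0,"dx":0,"dy":0,"dz":-0.15,"hand":0.8},{"wx":0,"wy":0,"wz":0,"dx":0,"dy":0,"dz":-0.15,"hand":0.8},{"wx":0,"wy":0,"wz":0,"dx":0,"dy":0,"dz":-0.12,"hand":0.8},{"wx":0,"wy":0,"wz":0,"dx":0,"dy":0,"dz":-0.06,"hand":0.8}]'
python3 -m jog '[{"wx":0,"wy":0,"wz":0,"dx":0,"dy":0,"dz":-0.05,"hand":0.8},{"wx":0,"wy":0,"wz":0,"dx":0,"dy":0,"dz":-0.03,"hand":0.8},{"wx":0,"wy":0,"wz":0,"dx":0,"dy":0,"dz":0,"hand":0.8},{"wx":0,"wy":0,"wz":0,"dx":0,"dy":0,"dz":0,"hand":0.8},{"wx":0,"wy":0,"wz":0,"dx":0,"dy":0,"dz":0,"hand":0.8}]'
```

```text
clock: 23.05
tool_pos: [0.4977, -0.3266, 0.0401]
eef_rot: [0.997, 0.073, -0.002, -0.002]
contact_force: [0.9, 0.2, -2.6]
opening: 0.428
finger_force: 25.0
clock: 23.47
tool_pos: [0.4998, -0.3302, 0.025]
eef_rot: [0.997, 0.072, 0.001, 0.001]
contact_force: [-0.9, 0.1, -1.5]
opening: 0.426
finger_force: 25.0
```

```bash
python3 -m jog '[{"wx":0,"wy":0,"wz":0,"dx":0,"dy":0.006,"dz":-0.03,"hand":0.8},{"wx":0,"wy":0,"wz":0,"dx":0,"dy":0.004,"dz":-0.024,"hand":0.8},{"wx":0,"wy":0,"wz":0,"dx":0,"dy":0,"dz":-0.01,"hand":0.8},{"wx":0,"wy":0,"wz":0,"dx":0,"dy":0,"dz":0,"hand":0.8},{"wx":0,"wy":0,"wz":0,"dx":0,"dy":0,"dz":0,"hand":0.8}]'
python3 -m jog '[{"wx":0,"wy":0,"wz":0,"dx":0,"dy":0,"dz":-0.003,"hand":0.8},{"wx":0,"wy":0,"wz":0,"dx":0,"dy":0,"dz":0,"hand":0.8},{"wx":0,"wy":0,"wz":0,"dx":0,"dy":0,"dz":0,"hand":0.8}]'
```

```text
clock: 23.88
tool_pos: [0.4988, -0.327, 0.0075]
eef_rot: [0.997, 0.072, -0.0, -0.0]
contact_force: [-0.5, 0.3, -1.4]
opening: 0.431
finger_force: 25.0
clock: 24.13
tool_pos: [0.499, -0.3272, 0.0071]
eef_rot: [0.997, 0.072, 0.0, 0.0]
contact_force: [-0.1, 0.4, -1.0]
opening: 0.432
finger_force: 25.0
```

```bash
python3 -m jog '[{"wx":0,"wy":0,"wz":0,"dx":0,"dy":0,"dz":-0.003,"hand":0.8},{"wx":0,"wy":0,"wz":0,"dx":0,"dy":0,"dz":0,"hand":0.8},{"wx":0,"wy":0,"wz":0,"dx":0,"dy":0,"dz":-0.002,"hand":0.8},{"wx":0,"wy":0,"wz":0,"dx":0,"dy":0,"dz":0,"hand":0.8}]'
```

```text
clock: 24.47
tool_pos: [0.4991, -0.3273, 0.0065]
eef_rot: [0.997, 0.072, 0.0, 0.0]
contact_force: [-1.0, 1.3, 4.4]
opening: 0.426
finger_force: 25.0
```

```bash
python3 -m jog '[{"wx":0,"wy":0,"wz":0,"dx":0,"dy":0,"dz":0,"hand":0.42},{"wx":0,"wy":0,"wz":0,"dx":0,"dy":0,"dz":0,"hand":0.42},{"wx":0,"wy":0,"wz":0,"dx":0,"dy":0,"dz":0.03,"hand":0.34},{"wx":0,"wy":0,"wz":0,"dx":0,"dy":0,"dz":0.1,"hand":0.34},{"wx":0,"wy":0,"wz":0,"dx":0,"dy":0,"dz":0.15,"hand":0.34}]'
python3 -m jog '[{"wx":0,"wy":0,"wz":0,"dx":0,"dy":0,"dz":0.15,"hand":0.34},{"wx":0,"wy":0,"wz":0,"dx":0,"dy":0,"dz":0.15,"hand":0.34},{"wx":0,"wy":0,"wz":0,"dx":0,"dy":0,"dz":0.1,"hand":0.34},{"wx":0,"wy":0,"wz":0,"dx":0,"dy":0,"dz":0,"hand":0.34},{"wx":0,"wy":0,"wz":0,"dx":0,"dy":0,"dz":0,"hand":0.34}]'
python3 - <<'E'
from h import *
st();im,c=look('wrist','w10')
m=pick('wrist','violet','violet',(.499,-.327,8.5*D),.004,.022,c)
fit('violet',m,(.499,-.327,8.5*D),.004,.022,c)
p=(.514,-.325,8.7*D);m=pick('wrist','tray','tray',p,0,.031,c)
if m is not None: fit('tray',m,p,0,.031,c)
E
python3 -m jog '[{"wx":0,"wy":0,"wz":-0.01,"dx":0.003,"dy":0.12,"dz":0,"hand":0.34},{"wx":0,"wy":0,"wz":-0.01,"dx":0.003,"dy":0.16,"dz":0,"hand":0.34},{"wx":0,"wy":0,"wz":-0.01,"dx":0.003,"dy":0.16,"dz":0,"hand":0.34},{"wx":0,"wy":0,"wz":-0.01,"dx":0.003,"dy":0.16,"dz":0,"hand":0.34},{"wx":0,"wy":0,"wz":-0.01,"dx":0.003,"dy":0.16,"dz":0,"hand":0.34}]'
python3 -m jog '[{"wx":0,"wy":0,"wz":0,"dx":0.003,"dy":0.16,"dz":0,"hand":0.34},{"wx":0,"wy":0,"wz":0,"dx":0.003,"dy":0.16,"dz":0,"hand":0.34},{"wx":0,"wy":0,"wz":0,"dx":0.003,"dy":0.16,"dz":0,"hand":0.34},{"wx":0,"wy":0,"wz":0,"dx":0.003,"dy":0.16,"dz":0,"hand":0.34},{"wx":0,"wy":0,"wz":0,"dx":0.003,"dy":0.16,"dz":0,"hand":0.34}]'
python3 -m jog '[{"wx":0,"wy":0,"wz":0,"dx":0.003,"dy":0.16,"dz":0,"hand":0.34},{"wx":0,"wy":0,"wz":0,"dx":0.003,"dy":0.16,"dz":0,"hand":0.34},{"wx":0,"wy":0,"wz":0,"dx":0.003,"dy":0.16,"dz":0,"hand":0.34},{"wx":0,"wy":0,"wz":0,"dx":0.003,"dy":0.16,"dz":0,"hand":0.34},{"wx":0,"wy":0,"wz":0,"dx":0.003,"dy":0.16,"dz":0,"hand":0.34}]'
python3 -m jog '[{"wx":0,"wy":0,"wz":0,"dx":0.003,"dy":0.16,"dz":0,"hand":0.34},{"wx":0,"wy":0,"wz":0,"dx":0.003,"dy":0.16,"dz":0,"hand":0.34},{"wx":0,"wy":0,"wz":0,"dx":0,"dy":0.06,"dz":0,"hand":0.34},{"wx":0,"wy":0,"wz":0,"dx":0,"dy":0,"dz":0,"hand":0.34},{"wx":0,"wy":0,"wz":0,"dx":0,"dy":0,"dz":0,"hand":0.34}]'
python3 lk.py w11 blue green
```

```text
clock: 24.88
tool_pos: [0.4972, -0.3257, 0.0742]
eef_rot: [0.997, 0.072, -0.002, -0.002]
contact_force: [-0.5, -0.2, 0.8]
opening: 0.66
finger_force: 0.0
clock: 25.3
tool_pos: [0.4997, -0.3275, 0.1775]
eef_rot: [0.997, 0.072, 0.001, 0.001]
contact_force: [-0.1, 0.3, -0.2]
opening: 0.66
finger_force: 0.0
t 25.3 tcp [ 499.7 -327.5  177.5] yaw_y -81.69 z [ 0.003 -0.002 -1.   ] open 0.66
violet [ 499.5 -327.8    8.4] xor 235.8125 area 3820
tray [ 515.3 -326.1    9.1] xor 4571.0625 area 22847
clock: 25.87
tool_pos: [0.5014, -0.1352, 0.1743]
eef_rot: [1.0, 0.022, -0.002, -0.0]
contact_force: [0.6, 0.5, 0.2]
opening: 0.655
finger_force: 0.0
clock: 26.28
tool_pos: [0.5052, 0.0648, 0.1744]
eef_rot: [1.0, 0.022, -0.001, 0.0]
contact_force: [0.7, -0.4, -0.3]
opening: 0.661
finger_force: 0.0
clock: 26.7
tool_pos: [0.5089, 0.2646, 0.1741]
eef_rot: [1.0, 0.022, -0.001, 0.001]
contact_force: [0.7, 0.3, 0.1]
opening: 0.66
finger_force: 0.0
clock: 27.12
tool_pos: [0.5106, 0.3579, 0.1739]
eef_rot: [1.0, 0.023, -0.001, 0.001]
contact_force: [-0.0, -1.4, 0.2]
opening: 0.655
finger_force: 0.0
t 27.12 tcp [510.6 357.9 173.9] yaw_y -87.33 z [-0.002 -0.003 -1.   ] open 0.655
green [515.2 279.8   1.8] xor 337.5 area 4633
blue [512.9 360.1   2.6] xor 284.0 area 4944
t 27.27 tcp [511.9 355.2 175.4] yaw_y -87.64 z [-0.001 -0.002 -1.   ] open 0.663
[-1.03  0.87  0.67  1.66 -0.67  0.87 -1.6 ]
```

View pics/w11.png

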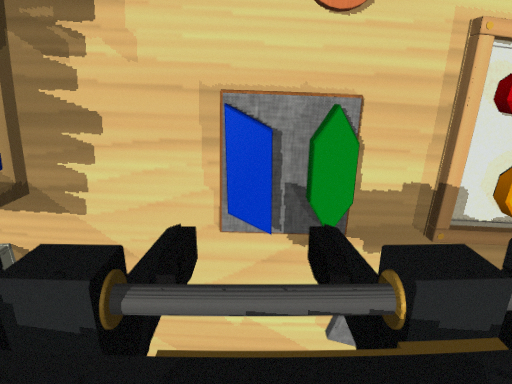

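Violet lies in the tray as intended. Blue (248,168) and green (333,167) are clear on the board. I descend on blue.

```bash
python3 -m jog '[{"wx":0,"wy":0,"wz":0,"dx":0.004,"dy":0.018,"dz":-0.15,"hand":0.34},{"wx":0,"wy":0,"wz":0,"dx":0,"dy":0,"dz":-0.15,"hand":0.34},{"wx":0,"wy":0,"wz":0,"dx":0,"dy":0,"dz":-0.14,"hand":0.34},{"wx":0,"wy":0,"wz":0,"dx":0,"dy":0,"dz":-0.08,"hand":0.34},{"wx":0,"wy":0,"wz":0,"dx":0,"dy":0,"dz":-0.05,"hand":0.34}]' 30
python3 -m jog '[{"wx":0,"wy":0,"wz":0,"dx":0,"dy":0,"dz":-0.03,"hand":0.34},{"wx":0,"wy":0,"wz":0,"dx":0,"dy":0,"dz":0,"hand":0.34},{"wx":0,"wy":0,"wz":0,"dx":0,"dy":0,"dz":0,"hand":0.34},{"wx":0,"wy":0,"wz":0,"dx":0,"dy":0,"dz":0,"hand":0.34}]'
```

```text
clock: 27.68
tool_pos: [0.5116, 0.3596, 0.0306]
eef_rot: [1.0, 0.021, -0.002, 0.001]
contact_force: [-0.2, 0.0, 0.3]
opening: 0.657
finger_force: 0.0
clock: 28.02
tool_pos: [0.514, 0.3626, 0.0274]
eef_rot: [1.0, 0.022, 0.001, -0.001]
contact_force: [0.6, 0.3, 0.4]
opening: 0.66
finger_force: 0.0
```

```bash
python3 -m jog '[{"wx":0,"wy":0,"wz":0,"dx":-0.003,"dy":-0.006,"dz":-0.04,"hand":0.34},{"wx":0,"wy":0,"wz":0,"dx":0,"dy":0,"dz":0,"hand":0.34},{"wx":0,"wy":0,"wz":0,"dx":0,"dy":0,"dz":0,"hand":0.34}]'
python3 -m jog '[{"wx":0,"wy":0,"wz":0,"dx":0,"dy":0,"dz":0,"hand":0.8},{"wx":0,"wy":0,"wz":0,"dx":0,"dy":0,"dz":0,"hand":0.8},{"wx":0,"wy":0,"wz":0,"dx":0,"dy":0,"dz":0,"hand":0.8},{"wx":0,"wy":0,"wz":0,"dx":0,"dy":0,"dz":0,"hand":0.8}]' 30
```

```text
clock: 28.27
tool_pos: [0.5115, 0.3608, 0.0156]
eef_rot: [1.0, 0.022, -0.0, 0.0]
contact_force: [0.0, 0.8, 0.2]
opening: 0.658
finger_force: 0.0
clock: 28.6
tool_pos: [0.5121, 0.3609, 0.0159]
eef_rot: [1.0, 0.022, 0.0, -0.0]
contact_force: [0.8, 1.1, 1.0]
opening: 0.498
finger_force: 30.0
```

```bash
python3 -m jog '[{"wx":0,"wy":0,"wz":0,"dx":0,"dy":0,"dz":0.05,"hand":0.8},{"wx":0,"wy":0,"wz":0,"dx":0,"dy":0,"dz":0.1,"hand":0.8},{"wx":0,"wy":0,"wz":0,"dx":0,"dy":0,"dz":0.15,"hand":0.8},{"wx":0,"wy":0,"wz":0,"dx":0,"dy":0,"dz":0.15,"hand":0.8},{"wx":0,"wy":0,"wz":0,"dx":0,"dy":0,"dz":0.15,"hand":0.8}]'
python3 -m jog '[{"wx":0,"wy":0,"wz":0.05,"dx":0.02,"dy":-0.1,"dz":0.1,"hand":0.8},{"wx":0,"wy":0,"wz":0.055,"dx":0.02,"dy":-0.13,"dz":0.02,"hand":0.8},{"wx":0,"wy":0,"wz":0.055,"dx":0.02,"dy":-0.13,"dz":0,"hand":0.8},{"wx":0,"wy":0,"wz":0.055,"dx":0.02,"dy":-0.13,"dz":0,"hand":0.8},{"wx":0,"wy":0,"wz":0.055,"dx":0.02,"dy":-0.13,"dz":0,"hand":0.8}]'
python3 -m jog '[{"wx":0,"wy":0,"wz":0.055,"dx":0.02,"dy":-0.13,"dz":0,"hand":0.8},{"wx":0,"wy":0,"wz":0.055,"dx":0.02,"dy":-0.13,"dz":0,"hand":0.8},{"wx":0,"wy":0,"wz":0.055,"dx":0.02,"dy":-0.13,"dz":0,"hand":0.8},{"wx":0,"wy":0,"wz":0.055,"dx":0.02,"dy":-0.13,"dz":0,"hand":0.8},{"wx":0,"wy":0,"wz":0.055,"dx":0.02,"dy":-0.13,"dz":0,"hand":0.8}]'
python3 -m jog '[{"wx":0,"wy":0,"wz":0.055,"dx":0.03,"dy":-0.13,"dz":0,"hand":0.8},{"wx":0,"wy":0,"wz":0.055,"dx":0.03,"dy":-0.13,"dz":0,"hand":0.8},{"wx":0,"wy":0,"wz":0.055,"dx":0.03,"dy":-0.13,"dz":0,"hand":0.8},{"wx":0,"wy":0,"wz":0.04,"dx":0.03,"dy":-0.13,"dz":0,"hand":0.8},{"wx":0,"wy":0,"wz":0,"dx":0,"dy":-0.02,"dz":0,"hand":0.8}]'
python3 -m jog '[{"wx":0,"wy":0,"wz":0,"dx":0,"dy":0,"dz":0,"hand":0.8},{"wx":0,"wy":0,"wz":0,"dx":0,"dy":0,"dz":0,"hand":0.8},{"wx":0,"wy":0,"wz":0,"dx":0,"dy":0,"dz":0,"hand":0.8}]'
python3 held.py w12 blue .0039
```

```text
clock: 29.02
tool_pos: [0.5113, 0.3604, 0.1677]
eef_rot: [1.0, 0.022, -0.0, 0.0]
contact_force: [1.2, 1.1, -2.5]
opening: 0.493
finger_force: 30.0
clock: 29.43
tool_pos: [0.5366, 0.2044, 0.1967]
eef_rot: [0.957, 0.291, 0.0, 0.0]
contact_force: [1.2, 0.3, -2.7]
opening: 0.5
finger_force: 30.0
clock: 29.85
tool_pos: [0.5616, 0.0414, 0.1964]
eef_rot: [0.842, 0.54, -0.0, 0.0]
contact_force: [0.9, -0.2, -2.6]
opening: 0.495
finger_force: 30.0
clock: 30.27
tool_pos: [0.5921, -0.1016, 0.1968]
eef_rot: [0.719, 0.695, -0.002, 0.003]
contact_force: [0.3, -1.2, -1.7]
opening: 0.492
finger_force: 30.0
clock: 30.52
tool_pos: [0.5916, -0.0893, 0.1957]
eef_rot: [0.716, 0.699, 0.0, -0.001]
contact_force: [0.1, 0.7, -2.7]
opening: 0.495
finger_force: 30.0
t 30.52 tcp [591.6 -89.3 195.7] yaw_y -1.38 z [-0.001  0.001 -1.   ] open 0.495
held vs tool
blue [589.5 -89.7  85.8] xor 544.625 area 16364
along -0.3653768675251692 across 2.0033433954550266
outline
blue [594.2 -95.8 -90.2] xor 3031.1875 area 648
t 30.67 tcp [591.8 -89.5 195.7] yaw_y -1.33 z [-0.     0.001 -1.   ] open 0.497
```

View pics/w12.png

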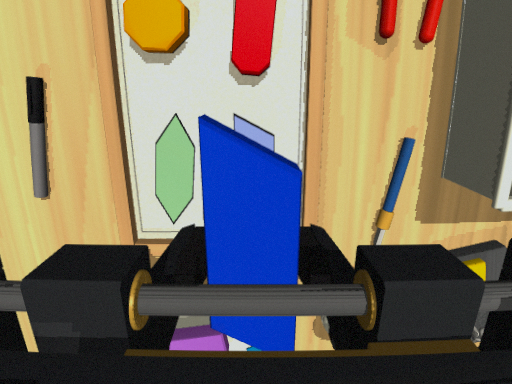

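Blue is held square, and its outline shows just beyond it at (253,132). I shift 8 mm and lower.

```bash
python3 -m jog '[{"wx":0,"wy":0,"wz":0,"dx":0.004,"dy":-0.032,"dz":-0.15,"hand":0.8},{"wx":0,"wy":0,"wz":0,"dx":0,"dy":0,"dz":-0.15,"hand":0.8},{"wx":0,"wy":0,"wz":0,"dx":0,"dy":0,"dz":-0.15,"hand":0.8},{"wx":0,"wy":0,"wz":0,"dx":0,"dy":0,"dz":-0.1,"hand":0.8},{"wx":0,"wy":0,"wz":0,"dx":0,"dy":0,"dz":-0.06,"hand":0.8}]'
python3 -m jog '[{"wx":0,"wy":0,"wz":0,"dx":0,"dy":0,"dz":-0.05,"hand":0.8},{"wx":0,"wy":0,"wz":0,"dx":0,"dy":0,"dz":-0.03,"hand":0.8},{"wx":0,"wy":0,"wz":0,"dx":0,"dy":0,"dz":-0.02,"hand":0.8},{"wx":0,"wy":0,"wz":0,"dx":0,"dy":0,"dz":0,"hand":0.8},{"wx":0,"wy":0,"wz":0,"dx":0,"dy":0,"dz":0,"hand":0.8}]'
python3 -m jog '[{"wx":0,"wy":0,"wz":0,"dx":0,"dy":0,"dz":0,"hand":0.8},{"wx":0,"wy":0,"wz":0,"dx":0,"dy":0,"dz":0,"hand":0.8}]'; python3 -c "
from h import *
st()"
```

```text
clock: 31.08
tool_pos: [0.591, -0.0979, 0.04]
eef_rot: [0.716, 0.698, -0.001, -0.002]
contact_force: [-0.1, 0.6, -2.4]
opening: 0.495
finger_force: 30.0
clock: 31.5
tool_pos: [0.5936, -0.0996, 0.019]
eef_rot: [0.716, 0.698, 0.0, 0.001]
contact_force: [-0.1, -0.1, -1.5]
opening: 0.495
finger_force: 30.0
clock: 31.67
tool_pos: [0.5937, -0.0998, 0.0192]
eef_rot: [0.716, 0.698, 0.001, 0.001]
contact_force: [-1.1, -0.8, -2.4]
opening: 0.501
finger_force: 30.0
t 31.67 tcp [593.7 -99.8  19.2] yaw_y -1.49 z [ 0.002 -0.    -1.   ] open 0.501
```

```bash
python3 -m jog '[{"wx":0,"wy":0,"wz":0,"dx":-0.002,"dy":0.008,"dz":-0.02,"hand":0.8},{"wx":0,"wy":0,"wz":0,"dx":0,"dy":0,"dz":-0.014,"hand":0.8},{"wx":0,"wy":0,"wz":0,"dx":0,"dy":0,"dz":0,"hand":0.8},{"wx":0,"wy":0,"wz":0,"dx":0,"dy":0,"dz":0,"hand":0.8},{"wx":0,"wy":0,"wz":0,"dx":0,"dy":0,"dz":0,"hand":0.8}]'
python3 -m jog '[{"wx":0,"wy":0,"wz":0,"dx":0,"dy":0,"dz":-0.004,"hand":0.8},{"wx":0,"wy":0,"wz":0,"dx":0,"dy":0,"dz":0,"hand":0.8},{"wx":0,"wy":0,"wz":0,"dx":0,"dy":0,"dz":0,"hand":0.8}]'
```

```text
clock: 32.08
tool_pos: [0.5924, -0.0977, 0.0096]
eef_rot: [0.716, 0.698, -0.0, -0.0]
contact_force: [-0.1, -0.6, -2.1]
opening: 0.494
finger_force: 30.0
clock: 32.33
tool_pos: [0.5925, -0.0976, 0.0088]
eef_rot: [0.716, 0.698, 0.0, 0.0]
contact_force: [-0.3, 0.2, -2.7]
opening: 0.493
finger_force: 30.0
```

```bash
python3 -m jog '[{"wx":0,"wy":0,"wz":0,"dx":0.001,"dy":0.001,"dz":-0.004,"hand":0.8},{"wx":0,"wy":0,"wz":0,"dx":0,"dy":0,"dz":0,"hand":0.8},{"wx":0,"wy":0,"wz":0,"dx":0,"dy":0,"dz":-0.002,"hand":0.8},{"wx":0,"wy":0,"wz":0,"dx":0,"dy":0,"dz":0,"hand":0.8}]'
```

```text
clock: 32.67
tool_pos: [0.5928, -0.0975, 0.0079]
eef_rot: [0.716, 0.698, 0.0, 0.0]
contact_force: [-1.4, 0.0, 4.3]
opening: 0.492
finger_force: 30.0
```

```bash
python3 -m jog '[{"wx":0,"wy":0,"wz":0,"dx":0,"dy":0,"dz":0,"hand":0.38},{"wx":0,"wy":0,"wz":0,"dx":0,"dy":0,"dz":0,"hand":0.38},{"wx":0,"wy":0,"wz":0,"dx":0,"dy":0,"dz":0.03,"hand":0.38},{"wx":0,"wy":0,"wz":0,"dx":0,"dy":0,"dz":0.08,"hand":0.38},{"wx":0,"wy":0,"wz":0,"dx":0,"dy":0,"dz":0.14,"hand":0.36}]'
python3 -m jog '[{"wx":0,"wy":0,"wz":0,"dx":0,"dy":0,"dz":0.16,"hand":0.36},{"wx":0,"wy":0,"wz":0,"dx":0,"dy":0,"dz":0.16,"hand":0.36},{"wx":0,"wy":0,"wz":0,"dx":0,"dy":0,"dz":0.12,"hand":0.36},{"wx":0,"wy":0,"wz":0,"dx":0,"dy":0,"dz":0,"hand":0.36},{"wx":0,"wy":0,"wz":0,"dx":0,"dy":0,"dz":0,"hand":0.36}]'
python3 - <<'E'
from h import *
st();im,c=look('wrist')
p=(.593,-.0972,-91.3*D);m=pick('wrist','blue','blue',p,.004,.022,c);fit('blue',m,p,.004,.022,c)
p=(.503,-.095,83.4*D);m=pick('wrist','green_outline','green',p,.004,0,c);fit('green',m,p,.004,0,c)
E
python3 -m jog '[{"wx":0,"wy":0,"wz":-0.055,"dx":-0.02,"dy":0.1,"dz":0,"hand":0.34},{"wx":0,"wy":0,"wz":-0.055,"dx":-0.02,"dy":0.1,"dz":0,"hand":0.34},{"wx":0,"wy":0,"wz":-0.055,"dx":-0.02,"dy":0.1,"dz":0,"hand":0.34},{"wx":0,"wy":0,"wz":-0.055,"dx":-0.02,"dy":0.1,"dz":0,"hand":0.34},{"wx":0,"wy":0,"wz":-0.055,"dx":-0.02,"dy":0.1,"dz":0,"hand":0.34}]'
python3 -m jog '[{"wx":0,"wy":0,"wz":-0.055,"dx":-0.022,"dy":0.11,"dz":0,"hand":0.34},{"wx":0,"wy":0,"wz":-0.055,"dx":-0.022,"dy":0.11,"dz":0,"hand":0.34},{"wx":0,"wy":0,"wz":-0.055,"dx":-0.022,"dy":0.11,"dz":0,"hand":0.34},{"wx":0,"wy":0,"wz":-0.055,"dx":-0.022,"dy":0.11,"dz":0,"hand":0.34},{"wx":0,"wy":0,"wz":-0.055,"dx":-0.022,"dy":0.11,"dz":0,"hand":0.34}]'
python3 -m jog '[{"wx":0,"wy":0,"wz":-0.055,"dx":-0.025,"dy":0.12,"dz":0,"hand":0.34},{"wx":0,"wy":0,"wz":-0.055,"dx":-0.025,"dy":0.12,"dz":0,"hand":0.34},{"wx":0,"wy":0,"wz":-0.055,"dx":-0.025,"dy":0.12,"dz":0,"hand":0.34},{"wx":0,"wy":0,"wz":-0.037,"dx":-0.025,"dy":0.1,"dz":0,"hand":0.34},{"wx":0,"wy":0,"wz":0,"dx":0,"dy":0,"dz":0,"hand":0.34}]'
python3 -m jog '[{"wx":0,"wy":0,"wz":0,"dx":0,"dy":0,"dz":0,"hand":0.34},{"wx":0,"wy":0,"wz":0,"dx":0,"dy":0,"dz":0,"hand":0.34},{"wx":0,"wy":0,"wz":0,"dx":0,"dy":0,"dz":0,"hand":0.34}]'
python3 lk.py w13 green
```

```text
clock: 33.08
tool_pos: [0.5904, -0.0968, 0.0679]
eef_rot: [0.716, 0.698, -0.002, -0.003]
contact_force: [-0.3, -0.4, 0.2]
opening: 0.639
finger_force: 0.0
clock: 33.5
tool_pos: [0.594, -0.0975, 0.1821]
eef_rot: [0.716, 0.698, 0.002, 0.002]
contact_force: [0.5, -0.3, 0.3]
opening: 0.642
finger_force: 0.0
t 33.5 tcp [594.  -97.5 182.1] yaw_y -1.49 z [ 0.005 -0.    -1.   ] open 0.642
blue [593.  -96.5 -90.9] xor 262.875 area 4469
green [503.7 -95.3  83.8] xor 115.625 area 3477
clock: 34.07
tool_pos: [0.5663, 0.0287, 0.1781]
eef_rot: [0.88, 0.475, -0.002, -0.001]
contact_force: [0.8, -0.4, -0.3]
opening: 0.659
finger_force: 0.0
clock: 34.48
tool_pos: [0.5388, 0.1662, 0.1782]
eef_rot: [0.976, 0.218, -0.002, 0.0]
contact_force: [-0.0, 1.1, 1.1]
opening: 0.664
finger_force: 0.0
clock: 34.9
tool_pos: [0.5117, 0.2873, 0.1768]
eef_rot: [1.0, 0.024, -0.003, -0.001]
contact_force: [-0.6, 0.3, -0.3]
opening: 0.663
finger_force: 0.0
clock: 35.15
tool_pos: [0.5154, 0.278, 0.1794]
eef_rot: [1.0, 0.019, -0.0, 0.001]
contact_force: [-0.0, -0.1, 0.2]
opening: 0.66
finger_force: 0.0
t 35.15 tcp [515.4 278.  179.4] yaw_y -87.78 z [-0.001 -0.002 -1.   ] open 0.66
green [516.3 278.9   1.9] xor 133.9375 area 4322
t 35.25 tcp [515.7 278.3 179.7] yaw_y -87.81 z [-0.    -0.001 -1.   ] open 0.66
[-0.94  0.82  0.68  1.77 -0.69  0.81 -1.45]
```

```bash
python3 -m jog '[{"wx":0,"wy":0,"wz":0,"dx":0.001,"dy":0.003,"dz":-0.15,"hand":0.34},{"wx":0,"wy":0,"wz":0,"dx":0,"dy":0,"dz":-0.15,"hand":0.34},{"wx":0,"wy":0,"wz":0,"dx":0,"dy":0,"dz":-0.14,"hand":0.34},{"wx":0,"wy":0,"wz":0,"dx":0,"dy":0,"dz":-0.1,"hand":0.34},{"wx":0,"wy":0,"wz":0,"dx":0,"dy":0,"dz":-0.05,"hand":0.34}]' 30
python3 -m jog '[{"wx":0,"wy":0,"wz":0,"dx":0,"dy":0,"dz":-0.03,"hand":0.34},{"wx":0,"wy":0,"wz":0,"dx":0,"dy":0,"dz":0,"hand":0.34},{"wx":0,"wy":0,"wz":0,"dx":0,"dy":0,"dz":0,"hand":0.34},{"wx":0,"wy":0,"wz":0,"dx":0,"dy":0,"dz":0,"hand":0.34}]'
```

```text
clock: 35.67
tool_pos: [0.514, 0.2793, 0.0293]
eef_rot: [1.0, 0.02, -0.002, 0.001]
contact_force: [-0.3, 0.1, -0.4]
opening: 0.66
finger_force: 0.0
clock: 36.0
tool_pos: [0.5167, 0.2811, 0.0263]
eef_rot: [1.0, 0.02, 0.001, -0.0]
contact_force: [-0.7, -0.1, 0.6]
opening: 0.66
finger_force: 0.0
```

```bash
python3 -m jog '[{"wx":0,"wy":0,"wz":0,"dx":-0.002,"dy":-0.004,"dz":-0.038,"hand":0.34},{"wx":0,"wy":0,"wz":0,"dx":0,"dy":0,"dz":0,"hand":0.34},{"wx":0,"wy":0,"wz":0,"dx":0,"dy":0,"dz":0,"hand":0.34}]'
python3 -m jog '[{"wx":0,"wy":0,"wz":0,"dx":0,"dy":0,"dz":0,"hand":0.8},{"wx":0,"wy":0,"wz":0,"dx":0,"dy":0,"dz":0,"hand":0.8},{"wx":0,"wy":0,"wz":0,"dx":0,"dy":0,"dz":0,"hand":0.8},{"wx":0,"wy":0,"wz":0,"dx":0,"dy":0,"dz":0,"hand":0.8}]' 30
```

```text
clock: 36.25
tool_pos: [0.5147, 0.28, 0.0153]
eef_rot: [1.0, 0.02, -0.0, -0.0]
contact_force: [-0.5, -0.2, -0.2]
opening: 0.655
finger_force: 0.0
clock: 36.58
tool_pos: [0.5151, 0.2799, 0.0154]
eef_rot: [1.0, 0.02, 0.0, 0.0]
contact_force: [-0.2, -0.4, 1.5]
opening: 0.498
finger_force: 30.0
```

```bash
python3 -m jog '[{"wx":0,"wy":0,"wz":0,"dx":0,"dy":0,"dz":0.05,"hand":0.8},{"wx":0,"wy":0,"wz":0,"dx":0,"dy":0,"dz":0.1,"hand":0.8},{"wx":0,"wy":0,"wz":0,"dx":0,"dy":0,"dz":0.15,"hand":0.8},{"wx":0,"wy":0,"wz":0,"dx":0,"dy":0,"dz":0.15,"hand":0.8},{"wx":0,"wy":0,"wz":0,"dx":0,"dy":0,"dz":0.15,"hand":0.8}]'
python3 -m jog '[{"wx":0,"wy":0,"wz":0.05,"dx":0,"dy":-0.1,"dz":0.1,"hand":0.8},{"wx":0,"wy":0,"wz":0.055,"dx":-0.004,"dy":-0.12,"dz":0.02,"hand":0.8},{"wx":0,"wy":0,"wz":0.055,"dx":-0.004,"dy":-0.12,"dz":0,"hand":0.8},{"wx":0,"wy":0,"wz":0.055,"dx":-0.004,"dy":-0.12,"dz":0,"hand":0.8},{"wx":0,"wy":0,"wz":0.055,"dx":-0.004,"dy":-0.12,"dz":0,"hand":0.8}]'
python3 -m jog '[{"wx":0,"wy":0,"wz":0.055,"dx":-0.004,"dy":-0.12,"dz":0,"hand":0.8},{"wx":0,"wy":0,"wz":0.055,"dx":-0.004,"dy":-0.12,"dz":0,"hand":0.8},{"wx":0,"wy":0,"wz":0.055,"dx":-0.004,"dy":-0.12,"dz":0,"hand":0.8},{"wx":0,"wy":0,"wz":0.055,"dx":-0.004,"dy":-0.12,"dz":0,"hand":0.8},{"wx":0,"wy":0,"wz":0.055,"dx":-0.004,"dy":-0.12,"dz":0,"hand":0.8}]'
python3 -m jog '[{"wx":0,"wy":0,"wz":0.055,"dx":-0.004,"dy":-0.12,"dz":0,"hand":0.8},{"wx":0,"wy":0,"wz":0.055,"dx":-0.004,"dy":-0.12,"dz":0,"hand":0.8},{"wx":0,"wy":0,"wz":0.055,"dx":-0.004,"dy":-0.08,"dz":0,"hand":0.8},{"wx":0,"wy":0,"wz":0,"dx":0,"dy":0,"dz":0,"hand":0.8},{"wx":0,"wy":0,"wz":0,"dx":0,"dy":0,"dz":0,"hand":0.8}]'
python3 -m jog '[{"wx":0,"wy":0,"wz":0,"dx":0,"dy":0,"dz":0,"hand":0.8},{"wx":0,"wy":0,"wz":0,"dx":0,"dy":0,"dz":0,"hand":0.8}]'
python3 held.py w14 green .0034
```

```text
clock: 37.0
tool_pos: [0.5141, 0.2794, 0.1671]
eef_rot: [1.0, 0.02, -0.001, 0.0]
contact_force: [0.2, 0.3, -2.9]
opening: 0.492
finger_force: 30.0
clock: 37.42
tool_pos: [0.5102, 0.1336, 0.1961]
eef_rot: [0.957, 0.289, 0.0, 0.0]
contact_force: [0.5, -0.0, -2.5]
opening: 0.498
finger_force: 30.0
clock: 37.83
tool_pos: [0.5052, -0.0168, 0.1958]
eef_rot: [0.843, 0.538, -0.0, 0.0]
contact_force: [0.8, -0.3, -2.8]
opening: 0.499
finger_force: 30.0
clock: 38.25
tool_pos: [0.5022, -0.097, 0.1957]
eef_rot: [0.747, 0.665, -0.0, 0.0]
contact_force: [1.0, 0.6, -2.9]
opening: 0.497
finger_force: 30.0
clock: 38.42
tool_pos: [0.5029, -0.0936, 0.1953]
eef_rot: [0.744, 0.668, 0.0, -0.0]
contact_force: [-0.7, 0.1, -2.0]
opening: 0.5
finger_force: 30.0
t 38.42 tcp [502.9 -93.6 195.3] yaw_y -6.23 z [-0.     0.001 -1.   ] open 0.5
held vs tool
green [503.  -93.4  83.3] xor 151.5625 area 14252
along 0.19211205091851666 across -0.041536180047090254
outline
green [504.2 -94.8  83.5] xor 3039.25 area 323
t 38.57 tcp [503.  -93.8 195.2] yaw_y -6.19 z [-0.  0. -1.] open 0.497
```

View pics/w14.png

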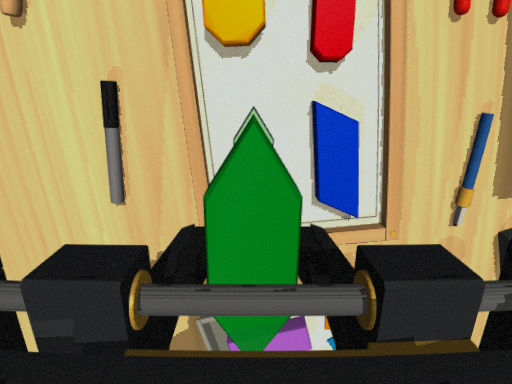

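Green is held square with its outline just visible round the tip at (253,112), and the other three pieces sit on their outlines. I lower it.

```bash
python3 -m jog '[{"wx":0,"wy":0,"wz":-0.001,"dx":0.001,"dy":-0.006,"dz":-0.15,"hand":0.8},{"wx":0,"wy":0,"wz":0,"dx":0,"dy":0,"dz":-0.15,"hand":0.8},{"wx":0,"wy":0,"wz":0,"dx":0,"dy":0,"dz":-0.15,"hand":0.8},{"wx":0,"wy":0,"wz":0,"dx":0,"dy":0,"dz":-0.1,"hand":0.8},{"wx":0,"wy":0,"wz":0,"dx":0,"dy":0,"dz":-0.06,"hand":0.8}]'
python3 -m jog '[{"wx":0,"wy":0,"wz":0,"dx":0,"dy":0,"dz":-0.05,"hand":0.8},{"wx":0,"wy":0,"wz":0,"dx":0,"dy":0,"dz":-0.03,"hand":0.8},{"wx":0,"wy":0,"wz":0,"dx":0,"dy":0,"dz":-0.02,"hand":0.8},{"wx":0,"wy":0,"wz":0,"dx":0,"dy":0,"dz":0,"hand":0.8},{"wx":0,"wy":0,"wz":0,"dx":0,"dy":0,"dz":0,"hand":0.8}]'
python3 -m jog '[{"wx":0,"wy":0,"wz":0,"dx":0,"dy":0,"dz":0,"hand":0.8},{"wx":0,"wy":0,"wz":0,"dx":0,"dy":0,"dz":0,"hand":0.8}]'
```

```text
clock: 38.98
tool_pos: [0.502, -0.0955, 0.0398]
eef_rot: [0.745, 0.667, -0.001, -0.002]
contact_force: [-0.3, 0.5, -2.9]
opening: 0.497
finger_force: 30.0
clock: 39.4
tool_pos: [0.5036, -0.0965, 0.0181]
eef_rot: [0.745, 0.667, 0.0, 0.0]
contact_force: [-0.0, -0.1, -2.4]
opening: 0.497
finger_force: 30.0
clock: 39.57
tool_pos: [0.5038, -0.0967, 0.0185]
eef_rot: [0.746, 0.666, 0.0, 0.001]
contact_force: [0.2, 0.6, -2.0]
opening: 0.498
finger_force: 30.0
```

```bash
python3 -m jog '[{"wx":0,"wy":0,"wz":0,"dx":0,"dy":0.004,"dz":-0.02,"hand":0.8},{"wx":0,"wy":0,"wz":0,"dx":0,"dy":0,"dz":-0.014,"hand":0.8},{"wx":0,"wy":0,"wz":0,"dx":0,"dy":0,"dz":0,"hand":0.8},{"wx":0,"wy":0,"wz":0,"dx":0,"dy":0,"dz":0,"hand":0.8},{"wx":0,"wy":0,"wz":0,"dx":0,"dy":0,"dz":0,"hand":0.8}]'
python3 -m jog '[{"wx":0,"wy":0,"wz":0,"dx":0,"dy":0,"dz":-0.004,"hand":0.8},{"wx":0,"wy":0,"wz":0,"dx":0,"dy":0,"dz":0,"hand":0.8},{"wx":0,"wy":0,"wz":0,"dx":0,"dy":0,"dz":0,"hand":0.8}]'
```

```text
clock: 39.98
tool_pos: [0.5031, -0.0956, 0.0092]
eef_rot: [0.746, 0.666, -0.0, -0.0]
contact_force: [-0.7, -0.1, -2.9]
opening: 0.5
finger_force: 30.0
clock: 40.23
tool_pos: [0.5032, -0.0956, 0.0082]
eef_rot: [0.746, 0.666, 0.0, 0.0]
contact_force: [0.0, -0.9, -2.8]
opening: 0.497
finger_force: 30.0
```

```bash
python3 -m jog '[{"wx":0,"wy":0,"wz":0,"dx":0.001,"dy":0,"dz":-0.003,"hand":0.8},{"wx":0,"wy":0,"wz":0,"dx":0,"dy":0,"dz":0,"hand":0.8},{"wx":0,"wy":0,"wz":0,"dx":0,"dy":0,"dz":-0.002,"hand":0.8},{"wx":0,"wy":0,"wz":0,"dx":0,"dy":0,"dz":0,"hand":0.8}]'
```

```text
clock: 40.57
tool_pos: [0.5035, -0.0956, 0.0074]
eef_rot: [0.746, 0.666, 0.0, 0.0]
contact_force: [-0.9, 0.5, 3.0]
opening: 0.497
finger_force: 30.0
```

```bash
python3 -m jog '[{"wx":0,"wy":0,"wz":0,"dx":0,"dy":0,"dz":0,"hand":0.4},{"wx":0,"wy":0,"wz":0,"dx":0,"dy":0,"dz":0,"hand":0.4},{"wx":0,"wy":0,"wz":0,"dx":0,"dy":0,"dz":0.03,"hand":0.4},{"wx":0,"wy":0,"wz":0,"dx":0,"dy":0,"dz":0.08,"hand":0.4},{"wx":0,"wy":0,"wz":0,"dx":0,"dy":0,"dz":0.14,"hand":0.4}]'
python3 -m jog '[{"wx":0,"wy":0,"wz":0,"dx":0,"dy":0,"dz":0.16,"hand":0.4},{"wx":0,"wy":0,"wz":0,"dx":0,"dy":0,"dz":0.16,"hand":0.4},{"wx":0,"wy":0,"wz":0,"dx":0.05,"dy":-0.05,"dz":0.14,"hand":0.4},{"wx":0,"wy":0,"wz":0,"dx":0.05,"dy":-0.05,"dz":0.14,"hand":0.4},{"wx":0,"wy":0,"wz":0,"dx":0.05,"dy":-0.05,"dz":0.14,"hand":0.4}]'
python3 -m jog '[{"wx":0,"wy":0,"wz":0,"dx":0.03,"dy":-0.05,"dz":0.05,"hand":0.4},{"wx":0,"wy":0,"wz":0,"dx":0,"dy":0,"dz":0,"hand":0.4},{"wx":0,"wy":0,"wz":0,"dx":0,"dy":0,"dz":0,"hand":0.4},{"wx":0,"wy":0,"wz":0,"dx":0,"dy":0,"dz":0,"hand":0.4},{"wx":0,"wy":0,"wz":0,"dx":0,"dy":0,"dz":0,"hand":0.4}]'
python3 - <<'E'
from h import *
OUT={'blue':(.5928,-.0972,-91.3*D),'green':(.5035,-.0952,83.5*D),'ruby':(.5972,.059,83.5*D),'amber':(.502,.0586,-3*D),'violet':(.4995,-.3275,8.5*D)}
for cam in('wrist','top'):
    st();im,c=look(cam,'end_'+cam)
    for n,p in OUT.items():
        m=pick(cam,n,n,p,.004,.022,c)
        if m is None: print(cam,n,'none')
        else: fit(n,m,p,.004,.022,c)
E
```

```text
clock: 40.98
tool_pos: [0.5017, -0.0952, 0.0683]
eef_rot: [0.746, 0.666, -0.002, -0.002]
contact_force: [1.5, 0.7, -0.4]
opening: 0.602
finger_force: 0.0
clock: 41.4
tool_pos: [0.5407, -0.1333, 0.2574]
eef_rot: [0.745, 0.667, 0.0, 0.0]
contact_force: [0.6, -0.5, -0.5]
opening: 0.6
finger_force: 0.0
clock: 41.82
tool_pos: [0.5467, -0.1441, 0.2652]
eef_rot: [0.745, 0.667, -0.001, -0.002]
contact_force: [0.4, -0.8, -0.4]
opening: 0.598
finger_force: 0.0
t 41.82 tcp [ 546.7 -144.1  265.2] yaw_y -6.35 z [-0.004  0.002 -1.   ] open 0.598
blue [592.6 -97.8 -91.4] xor 209.5 area 3229
green [504.  -95.6  83.6] xor 126.8125 area 2832
ruby [595.5  59.9  84.3] xor 20.0625 area 871
amber [501.2  59.   -3.7] xor 22.25 area 522
violet [ 500.4 -324.1   10.2] xor 895.25 area 1349
t 42.12 tcp [ 548.1 -145.2  266.5] yaw_y -6.4 z [-0.001  0.    -1.   ] open 0.597
blue [591.9 -97.  -91.3] xor 23.5625 area 510
green [503.4 -95.8  83.6] xor 43.5625 area 424
ruby [596.5  59.6  82.8] xor 32.0 area 420
amber [499.8  58.1  -1.3] xor 36.125 area 266
top violet none
```

```bash
python3 -c "
from plant import r
s=r.get_state();print(s['clock'],abs(s['qd']).max());print(r.finish_job())"
```

```text
42.4167 0.0016618788511068387
the job is handed in; nothing more can be done
None
```

I handed the job in at 42 s: the amber, ruby, blue and green pieces are flat on their outlines, measured within about 1–2 mm by the wrist camera, and the violet bar lies on the clear part of the tray floor, all released and still.

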